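# Load the bench shaker and lock its hood

### The arm

A 7-joint arm with a two-finger parallel gripper is mounted at the origin on a cart in front of the work surface, level with it; the furniture and walls round the work are solid. World frame = base frame: x ahead of the robot, y to its left, z up, the work surface at z = 0. Lengths are in m, angles in rad, forces in N, time in s.
With the tool pointing down it reaches from about 0.4 to 0.85 m from the base axis. Payload 10.4 kg.
Tool frame: the origin (TCP) lies on the centre line of the jaws, within the pads' length; the fingertips stand 8 mm ahead of it and the grasp point (between the pads) lies 11 mm behind it (r.finger_overhang is the distance from the TCP to the fingertips, in m); z points along the fingers, y is the line along which they close (so a half turn about z gives the same grasp; the last joint's range is limited). The gripper opens to 87 mm and grips with 3 to 60 N. Pads are 19 mm wide; open, the fingers measure 117 mm over their backs; the gripper's body (75 mm by 190 mm) begins 51 mm behind the grasp point.
Start: joints at [-1.13, 0.332, -0.065, 1.46, 0.022, 1.35, -0.088], TCP at [0.28, 0.559, 0.231] pointing down, gripper open.
Joint ranges: [-2.6, 2.6], [-0.5, 2.12], [-1.47, 1.34], [0.16, 2.42], [-1.27, 4.41], [0.06, 2.06], [-2.6, 2.6]. Speed limits (rad/s): [2.22, 2.22, 2.79, 2.79, 3.14, 3.14, 3.14].

### API

Orientations are given as a unit quaternion [x, y, z, w].
In Python, from bench import r, vision gives the robot as it stands.
- The arm moves only by the tool drive_tool, never from a script. Its argument "series" is a list of rows, each a list of 2 entries, a list of its own where there are three numbers: the shift along the world's x, y, z in cm, then the turn about the world's z in degrees. A call has exactly 10 rows; each row shifts and turns the commanded pose from where the row before left it; what a row does not reach is not made up. A row lasts 1/8 s, in which the tool goes at most 62.5 mm and 10.7 degrees, less where a joint would pass 70% of its speed; a pose out of reach is approached as far as the arm can. A call with a gripper value outside its range is refused whole. "hand" is the closure, from 0 (fully open) to 1 (shut), set as the call begins (left out, the last holds). The fingers move at their own pace and stop on an object; "newtons" is the grip in N (left out, the last holds). Time passes only in rows, so rows that do not move let the fingers close, or fill a call up. It gives the time, the measured TCP pose, the force, the opening and the grip force at its end, in the units of the state.
- r.read_state(): the state, without advancing time (a new reading comes with each control period).
- vision.camera(name): name is "scene" or "top" or "wrist"; returns a dict with "color" (480x640x3 uint8, red, green, blue), "intrinsics" (3x3 intrinsics, pixels), "k1" (the pictures are not rectified: a ray, as slopes to the right and down, at radius r is drawn at 1 + k1 r^2 times it, then the intrinsics apply), "R" (3x3) and "t" (3): a world point X has camera coordinates R X + t; the wrist camera has in their place "mount" (4x4, takes a point from camera to tool coordinates, whose origin is the TCP and whose axes are the flange's). Camera axes: x right, y down, z forward; pixel columns grow to the right and rows downward; lengths in m; the calibration is good to about 2 mm. A picture is of the moment at which its call begins: read the wrist's pose just before it. There is no depth.
- r.close_job(): hands the job in; it is judged then, once.
The state is a dict: "time": time; "joint_positions": joint angles; "joint_vel": joint speeds; "joint_torque": joint torques, N m; "ee_pos": TCP position; "eef_rot": TCP orientation; "ft_force": force on the tool from outside, world axes, zero at the start; "torque": the same for the moment, N m; "width": finger opening in m; "grip_force": force on a finger pad.
Only numpy, scipy, OpenCV 4.12 (cv2) and the standard library are available. Lean on these libraries where they do the work, as an engineer would, in place of code of your own. Each camera call takes 0.05 s, during which the arm holds its last target. There are 200 camera calls.

### The job

Load the bench shaker: pull the red-gripped lock toggle outwards and flip it over to the unlocked side, then raise the counterweighted hood past its balance point until it rests fully open by itself. Pack all the bottles, the vial and the orange-capped tube that are there into the tray, bottles and vial upright and the tube lying flat; then lower the hood gently until it is fully shut, let go of it, and pull and flip the toggle back until it drops home in its locked notch. Leave the timer, the tape and the petri dishes where they are.

Things in the scene. Friction and masses are not known exactly. Their poses are not given: they have to be found in the camera images.
- shaker: Bench shaker, a fixed white device 192 mm wide (y) and 245 mm deep, front to the robot. Origin on the bench below the centre of its tray; x to its rear, y to its left, z up. A console 36 mm high reaches from x = -57 to -145 mm before the tray, with the lock toggle on a 65 mm high block on its left. A clear hood, hinged at the rear, covers the tray.
- tray_floor (a point): Centre of the tray's rubber floor, 40 mm above the bench. Tray inside 106 mm (shaker's x) by 156 mm (y); 4 mm walls, front and sides a lip 15 mm above the floor, rear 58 mm. All five items fit: blue, red and white cap bottles in a row along the rear wall, red in the middle; along the front the tube, lying along y, and the vial at its end. Lowest first leaves finger room for the taller.
- hood (a joint): Hood angle: 0 shut, 1.8 fully open at its stop. A counterweight balances it at about 0.87 rad: below, it sinks shut (about 1.6 N at the handle); beyond, it swings on to the stop by itself and stays, reaching 285 mm above the bench. While the toggle is locked it lifts 0.03 at most. Clear box with white edges, 116 mm deep, 167 mm wide, 129 mm high inside above the tray floor.
- hood_hinge (a point): Middle of the hood's hinge line, which runs along the shaker's y; 77 mm behind the tray's centre and 100 mm above the bench; fixed. The open hood stands upright behind the tray, up to 285 mm above the bench: come to the tray from its front. A fixed grey case with a card stack on it, 190 mm high in all, stands right of the shaker; carry the items from the bench beyond it over it.
- hood_handle (a point): Middle of the hood's handle: a black round bar, 12 mm diameter, 60 mm long along the shaker's y, 48 mm before the hood's front face, 48 mm right of the middle. Shut: 184 mm before and 55 mm above the hinge line; it moves with the hood about hood_hinge. Fingers fit on both sides of the bar and the bar can turn between them.
- yoke (a joint): Rocking of the lock toggle about a line along the shaker's x through toggle_pivot. 0 = locked: bat leans 0.5 rad towards the handle (shaker's -y), a steel claw overhangs a tab on the hood. 1.0 = unlocked: bat leans 0.5 rad outwards (+y). A cross pin sits in a notch at either end: about 0.1 rad of play, no rocking unless the bat is pulled out. The claw cannot pass a hood that is not fully down.
- bat (a joint): How far the bat is pulled out along its own length, from 0 (home in a notch) to 0.012 m (full stroke). About 8 mm are needed for the pin to clear the crest between the notches. A spring pulls it home with 3 N at rest and 6.5 N at full stroke; released half-way over, it snaps into the nearer notch.
- toggle_pivot (a point): Axis of the toggle, fixed: 117 mm before and 62 mm left of the tray's centre, 75 mm above the bench.
- bat_knob (a point): Point on the axis of the bat's red grip, 85 mm from toggle_pivot when home. The grip runs from 56 to 99 mm from the pivot and widens outwards from 11 to 17 mm diameter; the stem below it is 9 mm thick. The crest and notches stand up to 39 mm above the pivot, just in front of the bat. It stands 50 mm clear of the hood's face.
- bottle_blue_cap: Loose screw-cap bottle, an upright cylinder, origin at the centre of its underside, z up; absent in some starts. White with blue cap, 120 mm high, body 60 mm in diameter up to 104 mm, cap 44 mm; 0.24 kg.
- bottle_red_cap: Loose screw-cap bottle, an upright cylinder, origin at the centre of its underside, z up; absent in some starts. White with red cap, 68 mm high, body 43 mm in diameter up to 52 mm, cap 38 mm; 0.07 kg.
- bottle_white_cap: Loose screw-cap bottle, an upright cylinder, origin at the centre of its underside, z up; absent in some starts. White with white cap, 88 mm high, body 38 mm in diameter up to 72 mm, cap 34 mm; 0.06 kg.
- vial: Loose small vial with white cap, an upright cylinder 25 mm in diameter and 46 mm high, cap from 36 mm up; origin at the centre of its underside, z up; 0.02 kg; absent in some starts.
- tube_orange: Loose conical tube with orange cap, lying on its side; 116 mm long along its own y (pointed end towards -y, cap at +y), 35 mm across the cap. It does not roll and feels like a bar 24 mm wide (own x), 99 mm long (y from -55 to +44 mm) and 32 mm high. Origin underneath, at the middle of its length; 0.016 kg; absent in some starts.
- lab_timer: Bystander: small white timer with three buttons, 66 x 72 x 18 mm, lying near the right edge of the bench. Origin at the centre of its underside.
- tape_roll: Bystander: roll of tan tape lying flat, 68 mm in diameter, 19 mm high. Origin at the centre of its underside.
- petri_dishes: Bystander: two stacked clear petri dishes, 86 mm in diameter, 31 mm high. Origin at the centre of the underside.

How it is judged:
On the way, in this order (a step that is already met when the one before it is completed fails the run):
1. the toggle has been flipped to unlocked and sits home in that notch (value of joint yoke above 0.85 rad and value of joint bat below 0.0025 m), for 0.2 s.
2. the hood rests fully open with nothing holding it (value of joint hood above 1.67 rad and contact force between each of the fingers, the arm and hood below 0.2 N), for 0.4 s.
3. everything present is in the tray, the bottles and the vial standing on its floor and the tube lying flat, the hood still open (x of bottle_blue_cap in the frame of shaker between -0.045 and 0.045 m and y of bottle_blue_cap in the frame of shaker between -0.07 and 0.07 m and z of bottle_blue_cap in the frame of shaker between 0.034 and 0.046 m and angle between each of bottle_blue_cap, bottle_red_cap, bottle_white_cap, vial's own z axis and vertical below 0.15 rad and linear speed of each of bottle_blue_cap, bottle_red_cap, bottle_white_cap, vial, tube_orange below 0.02 m/s and x of bottle_red_cap in the frame of shaker between -0.045 and 0.045 m and y of bottle_red_cap in the frame of shaker between -0.07 and 0.07 m and z of bottle_red_cap in the frame of shaker between 0.034 and 0.046 m and x of bottle_white_cap in the frame of shaker between -0.045 and 0.045 m and y of bottle_white_cap in the frame of shaker between -0.07 and 0.07 m and z of bottle_white_cap in the frame of shaker between 0.034 and 0.046 m and x of vial in the frame of shaker between -0.045 and 0.045 m and y of vial in the frame of shaker between -0.07 and 0.07 m and z of vial in the frame of shaker between 0.034 and 0.046 m and x of tube_orange in the frame of shaker between -0.045 and 0.045 m and y of tube_orange in the frame of shaker between -0.07 and 0.07 m and z of tube_orange in the frame of shaker between 0.034 and 0.06 m and angle between tube_orange's own y axis and vertical between 1.37 and 1.77 rad and value of joint hood above 1.67 rad), for 0.3 s.
4. the hood is fully shut and let go, the load still in place (x of bottle_blue_cap in the frame of shaker between -0.045 and 0.045 m and y of bottle_blue_cap in the frame of shaker between -0.07 and 0.07 m and z of bottle_blue_cap in the frame of shaker between 0.034 and 0.046 m and angle between each of bottle_blue_cap, bottle_red_cap, bottle_white_cap, vial's own z axis and vertical below 0.15 rad and linear speed of each of bottle_blue_cap, bottle_red_cap, bottle_white_cap, vial, tube_orange below 0.02 m/s and x of bottle_red_cap in the frame of shaker between -0.045 and 0.045 m and y of bottle_red_cap in the frame of shaker between -0.07 and 0.07 m and z of bottle_red_cap in the frame of shaker between 0.034 and 0.046 m and x of bottle_white_cap in the frame of shaker between -0.045 and 0.045 m and y of bottle_white_cap in the frame of shaker between -0.07 and 0.07 m and z of bottle_white_cap in the frame of shaker between 0.034 and 0.046 m and x of vial in the frame of shaker between -0.045 and 0.045 m and y of vial in the frame of shaker between -0.07 and 0.07 m and z of vial in the frame of shaker between 0.034 and 0.046 m and x of tube_orange in the frame of shaker between -0.045 and 0.045 m and y of tube_orange in the frame of shaker between -0.07 and 0.07 m and z of tube_orange in the frame of shaker between 0.034 and 0.06 m and angle between tube_orange's own y axis and vertical between 1.37 and 1.77 rad and value of joint hood below 0.03 rad and contact force between each of the fingers, the arm and hood below 0.2 N), for 0.3 s.
At the end, for the whole second after the job is handed in: All items present rest in the tray within its walls: bottles and vial on its floor, upright within 0.15 rad, the tube flat within 0.2 rad. Hood shut (below 0.03 rad), toggle locked (below 0.15 rad), bat home (within 2.5 mm), the load at rest. Timer, tape and dishes within 3 cm of their place (x of bottle_blue_cap in the frame of shaker between -0.045 and 0.045 m and y of bottle_blue_cap in the frame of shaker between -0.07 and 0.07 m and z of bottle_blue_cap in the frame of shaker between 0.034 and 0.046 m and angle between each of bottle_blue_cap, bottle_red_cap, bottle_white_cap, vial's own z axis and vertical below 0.15 rad and linear speed of each of bottle_blue_cap, bottle_red_cap, bottle_white_cap, vial, tube_orange below 0.02 m/s and x of bottle_red_cap in the frame of shaker between -0.045 and 0.045 m and y of bottle_red_cap in the frame of shaker between -0.07 and 0.07 m and z of bottle_red_cap in the frame of shaker between 0.034 and 0.046 m and x of bottle_white_cap in the frame of shaker between -0.045 and 0.045 m and y of bottle_white_cap in the frame of shaker between -0.07 and 0.07 m and z of bottle_white_cap in the frame of shaker between 0.034 and 0.046 m and x of vial in the frame of shaker between -0.045 and 0.045 m and y of vial in the frame of shaker between -0.07 and 0.07 m and z of vial in the frame of shaker between 0.034 and 0.046 m and x of tube_orange in the frame of shaker between -0.045 and 0.045 m and y of tube_orange in the frame of shaker between -0.07 and 0.07 m and z of tube_orange in the frame of shaker between 0.034 and 0.06 m and angle between tube_orange's own y axis and vertical between 1.37 and 1.77 rad and value of joint hood below 0.03 rad and value of joint yoke below 0.15 rad and value of joint bat below 0.0025 m); the robot touches nothing.
It fails at once if the hood is slammed shut (faster than 1.6 rad/s in the last 0.2 rad) (value of joint hood below 0.2 rad and velocity of joint hood below -1.6 rad/s).
It fails at once if the timer is shifted by more than 3 cm (distance of lab_timer from where it was at the start of the episode above 0.03 m).
It fails at once if the tape roll is shifted by more than 3 cm (distance of tape_roll from where it was at the start of the episode above 0.03 m).
It fails at once if the petri dishes is shifted by more than 3 cm (distance of petri_dishes from where it was at the start of the episode above 0.03 m).
Of bottle_blue_cap, bottle_red_cap, bottle_white_cap, vial, tube_orange only 3 to 5 are there at a start; the rules pass over those that are not, and their reading is None.
At some moment in a run one of tube_orange may be knocked a few centimetres aside while the robot is not near it.
It also fails if it takes over 210 s, if anything falls off the work surface, if the arm or the gripper's body presses on something with over 40 N, if the wrist force passes 120 N, or if a joint passes its speed limit or range.

## Working session

There is one attempt and no reset: what is moved stays moved. The work goes in short steps, Python scripts to look and compute and a tool call to move; the robot and the scene stay as the last step left them, time stands still between calls to the robot, and variables do not carry over. Pictures are saved under pics/ and viewed, at most 14 in all, crops included, and the job is handed in when it is done.

Besides the shell and the picture viewer there is one more tool, called as name(argument=value, ...) on one line, values as JSON. drive_tool: Moves the arm, as the interface text tells. Its arguments: {"type":"object","properties":{"series":{"type":"array"},"hand":{"type":"number"},"newtons":{"type":"number"}},"required":["series"]}

```bash
mkdir -p pics
cat > h.py <<'E'
import numpy as np, cv2
from bench import r, vision
from scipy.spatial.transform import Rotation as Ro
def snap(n,f):
    s=r.read_state(); c=vision.camera(n); cv2.imwrite('pics/'+f,c['color'][:,:,::-1])
    if n=='wrist':
        M=np.array(c['mount']); Rt=Ro.from_quat(s['eef_rot']).as_matrix()
        Rc=Rt@M[:3,:3]; o=Rt@M[:3,3]+np.array(s['ee_pos']); c['R']=Rc.T; c['t']=-Rc.T@o
    np.savez('pics/'+f+'.npz',K=c['intrinsics'],k1=c['k1'],R=c['R'],t=c['t']); return c
def load(f): return dict(np.load('pics/'+f+'.npz'))
def ray(c,u,v):
    K=np.array(c['K' if 'K' in c else 'intrinsics']); a=np.array([(u-K[0,2])/K[0,0],(v-K[1,2])/K[1,1]]); k=float(c['k1'])
    p=a.copy()
    for _ in range(30): p=a/(1+k*(p@p))
    R=np.array(c['R']); return -R.T@np.array(c['t']), R.T@np.array([p[0],p[1],1])
def atz(c,u,v,z):
    o,d=ray(c,u,v); return o+d*(z-o[2])/d[2]
def proj(c,X):
    K=np.array(c['K' if 'K' in c else 'intrinsics']); x=np.array(c['R'])@np.array(X)+np.array(c['t']); p=x[:2]/x[2]; p=p*(1+float(c['k1'])*(p@p))
    return np.array([K[0,0]*p[0]+K[0,2],K[1,1]*p[1]+K[1,2]])
def tri(c1,p1,c2,p2):
    o1,d1=ray(c1,*p1);o2,d2=ray(c2,*p2); A=np.c_[d1,-d2]; x=np.linalg.lstsq(A,o2-o1,rcond=None)[0]
    a=o1+d1*x[0];b=o2+d2*x[1]; return (a+b)/2,np.linalg.norm(a-b)
E
python3 - <<'E'
from h import *
np.set_printoptions(precision=3,suppress=True)
for n in('scene','top','wrist'):
    c=snap(n,n+'0.png'); R=np.array(c['R']);print(n,-R.T@np.array(c['t']),R[2],c['k1'],np.array(c['intrinsics'])[0])
print(r.read_state())
E
```

```text
scene [-0.047 -0.524  0.959] [ 0.461  0.522 -0.718] 0.007501224662034844 [433.273   0.    320.568]
top [0.208 0.068 1.548] [ 0.179  0.005 -0.984] -0.1115095226909833 [447.621   0.    324.492]
wrist [0.21  0.593 0.384] [ 0.25  -0.127 -0.96 ] -0.027480463249747105 [405.508   0.    320.449]
{'time': 0.15, 'joint_positions': array([-1.13 ,  0.333, -0.065,  1.461,  0.022,  1.35 , -0.089]), 'joint_vel': array([-0.001, -0.002, -0.001, -0.004,  0.   ,  0.   ,  0.001]), 'joint_torque': array([  0.001, -62.364,   0.025, -39.014,  -0.061,   0.037,   0.   ]), 'ee_pos': array([0.279, 0.559, 0.23 ]), 'eef_rot': array([ 0.23 ,  0.973, -0.001, -0.   ]), 'ft_force': array([-0.615, -0.247, -0.662]), 'torque': array([-0.034, -0.031,  0.006]), 'grip_force': 0.0, 'width': 0.08717312481284424}
```

View pics/scene0.png

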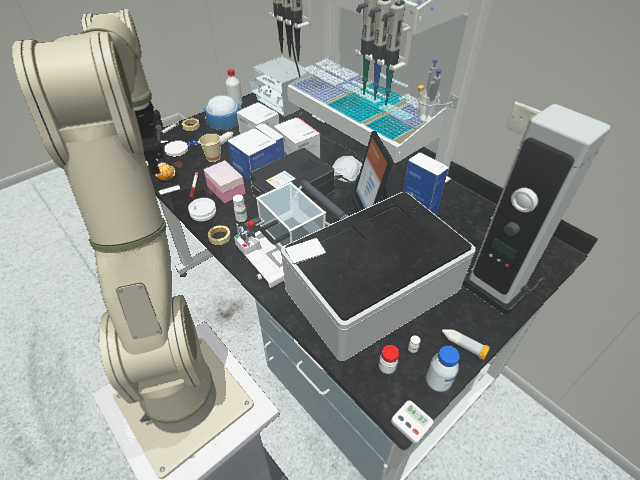

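View pics/top0.png

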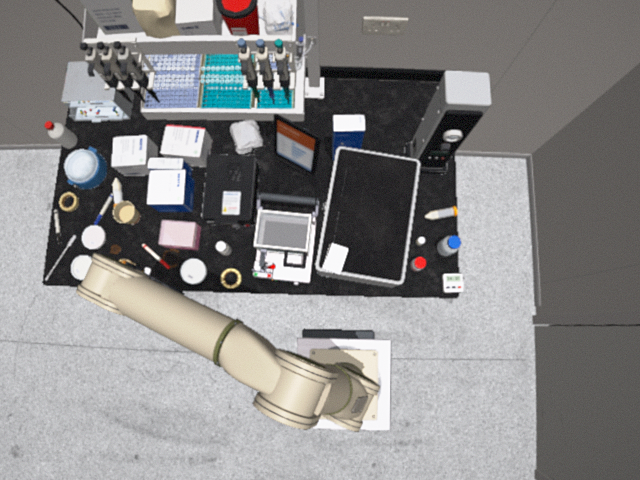

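Both views show all five items: blue bottle (top 450,243), red bottle (418,263), vial (421,241) and tube (441,213) are right of the case, and the white-cap bottle (222,248) is left of the shaker. The shaker is at about (285,240) with the toggle at (268,268). I'll zoom in next.

Run:
```python
from h import *
t=cv2.imread('pics/top0.png'); s=cv2.imread('pics/scene0.png')
a=cv2.resize(t[185:295,205:325],(400,367),interpolation=2); b=cv2.resize(t[195:300,395:475],(400*80//120*1,350),interpolation=2)
b=cv2.resize(t[195:305,395:475],(267,367),interpolation=2)
c1=cv2.resize(s[175:290,225:335],(400,418),interpolation=2)
W=np.zeros((600,800,3),np.uint8)
W[:300,:327]=cv2.resize(a,(327,300)); W[:300,330:548]=cv2.resize(b,(218,300))
W[:300,550:800]=cv2.resize(s[320:440,375:500-25],(250,300),interpolation=2)
W[303:600,:]=0
w=cv2.resize(s[178:288,225:335],(297,297),interpolation=2); W[303:600,:297]=w
W[303:600,300:696]=cv2.resize(cv2.imread('pics/wrist0.png'),(396,297))
cv2.imwrite('pics/comp.png',W)
```

```text
(no output)
```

View pics/comp.png

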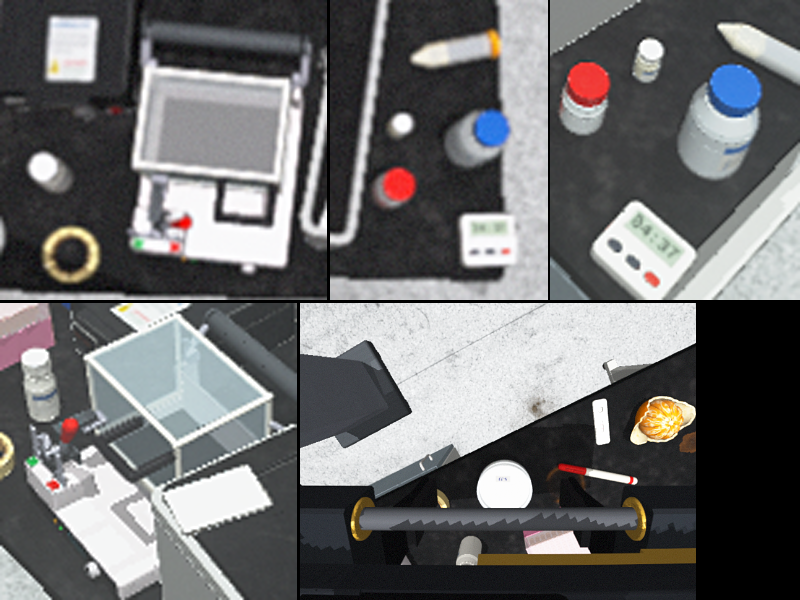

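```bash
cat > m.py <<'E'
from h import *
from scipy.optimize import least_squares
np.set_printoptions(precision=4,suppress=True)
T=load('top0.png');S=load('scene0.png')
tp=lambda x,y:(205+x/2.725,185+y/2.725); sp=lambda x,y:(225+x/2.7,178+(y-303)/2.7)
rp=lambda x,y:(395+(x-330)/2.725,195+y/2.725); qp=lambda x,y:(375+(x-550)/2.5,320+y/2.5)
obs=[]
zt=.172; xs,ys=(-.060,.060),.0855
P=dict(RL=(xs[1],ys,zt),RR=(xs[1],-ys,zt),FR=(xs[0],-ys,zt),FL=(xs[0],ys,zt),K=(-.117,.025,.1426))
ot=dict(RL=tp(148,68),RR=tp(290,80),FR=tp(283,181),FL=tp(133,172),K=tp(180,223))
os_=dict(RL=sp(180,318),RR=sp(271,397),FR=sp(178,441),FL=sp(88,357),K=sp(69,432))
def w(p,X): c,s=np.cos(p[2]),np.sin(p[2]); return np.array([p[0]+c*X[0]-s*X[1],p[1]+s*X[0]+c*X[1],X[2]])
def f(p):
    e=[]
    for c,o in((T,ot),(S,os_)):
        for k in o: e.extend(proj(c,w(p,P[k]))-np.array(o[k]))
    return np.array(e)
q=least_squares(f,[.55,.2,0]); print(q.x); print(f(q.x).reshape(-1,2).round(1).tolist())
p=q.x
for k in ot: print(k,tri(T,ot[k],S,os_[k]),w(p,P[k]))
print('blue',tri(T,rp(492,128),S,qp(735,88)))
print('red',tri(T,rp(400,183),S,qp(587,80)))
print('vial',tri(T,rp(402,123),S,qp(650,47)))
print('white',tri(T,tp(44,165),S,sp(35,358)))
print('tubecap z.016',atz(T,*rp(496,44),.017),'tip',atz(T,*rp(415,61),.016))
for n,X in dict(tape=rp(70,255)).items(): pass
print('tape',atz(T,*tp(70,255),.019),'timer',atz(T,*rp(488,240),.018),'petri',atz(T,193,271,.03))
E
python3 m.py
```

```text
[ 0.4858  0.2046 -0.0725]
[[-0.5, -1.1], [1.0, -0.4], [-0.4, -0.1], [0.2, -2.1], [1.1, 0.2], [-1.1, -2.1], [1.4, -0.1], [-0.8, 2.8], [-2.3, -0.2], [-0.3, 0.1]]
RL (array([0.5518, 0.2841, 0.1647]), np.float64(0.0037663538301902577)) [0.5518 0.2856 0.172 ]
RR (array([0.5381, 0.1184, 0.1704]), np.float64(0.0009157205983101164)) [0.5395 0.115  0.172 ]
FR (array([0.4191, 0.1211, 0.1837]), np.float64(0.003190900448326991)) [0.4198 0.1237 0.172 ]
FL (array([0.4308, 0.2919, 0.1719]), np.float64(0.012217892044239571)) [0.4322 0.2943 0.172 ]
K (array([0.3728, 0.2415, 0.139 ]), np.float64(0.0018700064972054446)) [0.3709 0.238  0.1426]
blue (array([ 0.4721, -0.352 ,  0.1145]), np.float64(0.00037564922646054447))
red (array([ 0.4079, -0.2482,  0.0675]), np.float64(0.0025079102152652066))
vial (array([ 0.4883, -0.2572,  0.0467]), np.float64(0.0011841928775513223))
white (array([0.4446, 0.4195, 0.0839]), np.float64(0.0010187725635611947))
tubecap z.016 [ 0.6015 -0.3889  0.017 ] tip [ 0.5758 -0.2816  0.016 ]
tape [0.3415 0.3942 0.019 ] timer [ 0.3455 -0.3717  0.018 ] petri [0.3625 0.5245 0.03  ]
```

drive_tool(series=[[[1,-3.6,0.2],-7.5],[[1,-3.6,0.2],-7.5],[[1,-3.6,0.2],-7.5],[[1,-3.6,0.2],-7.5],[[1,-3.6,0.2],-7.5],[[1,-3.6,0.2],-7.5],[[1,-3.6,0.2],-7.5],[[1,-3.6,0.2],-7.5],[[1.1,-3.3,0.2],-7.5],[[0,0,0],0]], hand=0.54, newtons=30)

```text
time: 1.4
ee_pos: [0.3715, 0.2358, 0.2488]
eef_rot: [0.734, 0.68, 0.0, 0.0]
ft_force: [0.0, 0.8, -0.1]
width: 0.0402
grip_force: 0.0
```

```bash
cat >> h.py <<'E'
def st():
    s=r.read_state(); y=Ro.from_quat(s['eef_rot']).as_matrix()[:,1]
    print('t%.1f tcp %s yaw %.1f f %s w %.4f g %.1f q %s'%(s['time'],(np.array(s['ee_pos'])*1e3).round(1),np.degrees(np.arctan2(y[1],y[0])),np.array(s['ft_force']).round(1),s['width'],s['grip_force'],np.array(s['joint_positions']).round(2)))
E
python3 - <<'E'
from h import *
st(); c=snap('wrist','w1.png'); snap('top','t1.png'); snap('scene','s1.png')
for X in [(.3728,.2415,.139),(.3709,.238,.1426)]: print(proj(c,X))
E
```

```text
t1.4 tcp [371.5 235.8 248.8] yaw -4.4 f [ 0.   0.8 -0.1] w 0.0402 g 0.0 q [-0.88 -0.1   0.19  1.9   0.02  1.34 -0.76]
[323.11727454 230.76818778]
[320.70882319 237.41786265]
```

View pics/w1.png

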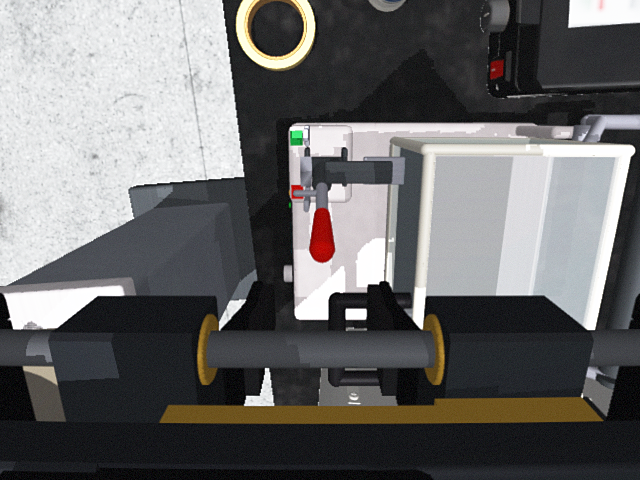

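Wrist view: the red grip spans (321,208) to (322,262), within about 1 mm of the fit (320.7,237). The hood's left side is at (427–632,148). Pose confirmed, so I descend.

drive_tool(series=[[[0.1,0.2,0],0],[[0,0,-2],0],[[0,0,-2],0],[[0,0,-2],0],[[0,0,-2],0],[[0,0,-2],0],[[0,0,-1.5],0],[[0,0,0],0],[[0,0,0],0],[[0,0,0],0]])

```text
time: 2.8
ee_pos: [0.372, 0.2403, 0.1343]
eef_rot: [0.732, 0.682, 0.001, 0.0]
ft_force: [-0.1, 0.0, -0.7]
width: 0.0397
grip_force: 0.0
```

drive_tool(series=[[[0,0,0],0],[[0,0,0],0],[[0,0,0],0],[[0,0,0],0],[[0,0,0],0],[[0,0,0],0],[[0,0,0],0],[[0,0,0],0],[[0,0,0],0],[[0,0,0],0]], hand=1, newtons=30)

```text
time: 4.05
ee_pos: [0.3718, 0.24, 0.1337]
eef_rot: [0.732, 0.681, 0.0, 0.0]
ft_force: [4.0, -1.9, 1.3]
width: 0.0135
grip_force: 29.7
```

drive_tool(series=[[[0,-0.13,0.23],0],[[0,-0.13,0.23],0],[[0,-0.13,0.23],0],[[0,-0.13,0.23],0],[[0,0,0],0],[[0,0,0],0],[[0,0,0],0],[[0,0,0],0],[[0,0,0],0],[[0,0,0],0]])

```text
time: 5.3
ee_pos: [0.3713, 0.2352, 0.1424]
eef_rot: [0.732, 0.682, 0.0, -0.0]
ft_force: [5.4, 2.2, -4.3]
width: 0.0138
grip_force: 29.9
```

drive_tool(series=[[[0.09,1.23,0.56],0],[[0.09,1.3,0.37],0],[[0.1,1.34,0.17],0],[[0.1,1.35,-0.03],0],[[0.1,1.33,-0.23],0],[[0.09,1.28,-0.43],0],[[0.08,1.05,-0.52],0],[[0,0,0],0],[[0,0,0],0],[[0,0,0],0]])

```text
time: 6.55
ee_pos: [0.3777, 0.3222, 0.1406]
eef_rot: [0.732, 0.681, -0.002, 0.001]
ft_force: [4.4, -2.1, -4.6]
width: 0.0138
grip_force: 30.2
```

drive_tool(series=[[[0,-0.16,-0.3],0],[[0,-0.16,-0.3],0],[[0,-0.16,-0.3],0],[[0,0,0],0],[[0,0,0],0],[[0,0,0],0],[[0,0,0],0],[[0,0,0],0],[[0,0,0],0],[[0,0,0],0]])

```text
time: 7.8
ee_pos: [0.3783, 0.3205, 0.1339]
eef_rot: [0.731, 0.682, 0.002, -0.001]
ft_force: [2.0, 3.3, 6.3]
width: 0.0138
grip_force: 29.7
```

drive_tool(series=[[[0,0,0],0],[[0,0,0],0],[[0,0,0],0],[[0,0,1],0],[[0,0,2],0],[[0,0,2],0],[[0,0,2],0],[[0,0,2],0],[[0,0,2],0],[[0,0,0],0]], hand=0.54)

```text
time: 9.05
ee_pos: [0.3786, 0.3193, 0.2445]
eef_rot: [0.732, 0.681, 0.002, -0.0]
ft_force: [-0.3, 0.9, -0.3]
width: 0.0402
grip_force: 0.0
```

Run:
```python
from h import *
st(); c=snap('wrist','w2.png')
import m
for s in(56,99):
    print(proj(c,m.w(m.p,(-.117,.062+s*np.sin(.5)/1e3,.075+s*np.cos(.5)/1e3))))
h=m.w(m.p,(.077-.184,-.048,.155)); print('handle',h, 'grey', [atz(m.T,u,v,.155) for u,v in((405,283),(420,160),(318,277),(338,148))])
```

```text
t9.1 tcp [378.6 319.3 244.5] yaw -4.1 f [-0.3  0.9 -0.3] w 0.0402 g 0.0 q [-0.94  0.03  0.15  1.78 -0.    1.32 -0.86]
[ 0.4858  0.2046 -0.0725]
[[-0.5, -1.1], [1.0, -0.4], [-0.4, -0.1], [0.2, -2.1], [1.1, 0.2], [-1.1, -2.1], [1.4, -0.1], [-0.8, 2.8], [-2.3, -0.2], [-0.3, 0.1]]
RL (array([0.5518, 0.2841, 0.1647]), np.float64(0.0037663538301902577)) [0.5518 0.2856 0.172 ]
RR (array([0.5381, 0.1184, 0.1704]), np.float64(0.0009157205983101164)) [0.5395 0.115  0.172 ]
FR (array([0.4191, 0.1211, 0.1837]), np.float64(0.003190900448326991)) [0.4198 0.1237 0.172 ]
FL (array([0.4308, 0.2919, 0.1719]), np.float64(0.012217892044239571)) [0.4322 0.2943 0.172 ]
K (array([0.3728, 0.2415, 0.139 ]), np.float64(0.0018700064972054446)) [0.3709 0.238  0.1426]
blue (array([ 0.4721, -0.352 ,  0.1145]), np.float64(0.00037564922646054447))
red (array([ 0.4079, -0.2482,  0.0675]), np.float64(0.0025079102152652066))
vial (array([ 0.4883, -0.2572,  0.0467]), np.float64(0.0011841928775513223))
white (array([0.4446, 0.4195, 0.0839]), np.float64(0.0010187725635611947))
tubecap z.016 [ 0.6015 -0.3889  0.017 ] tip [ 0.5758 -0.2816  0.016 ]
tape [0.3415 0.3942 0.019 ] timer [ 0.3455 -0.3717  0.018 ] petri [0.3625 0.5245 0.03  ]
[319.0181 259.0803]
[318.8937 247.2471]
handle [0.3756 0.1645 0.155 ] grey [array([ 0.3302, -0.1802,  0.155 ]), array([ 0.7364, -0.2332,  0.155 ]), array([0.3422, 0.0919, 0.155 ]), array([0.7698, 0.0382, 0.155 ])]
```

View pics/w2.png

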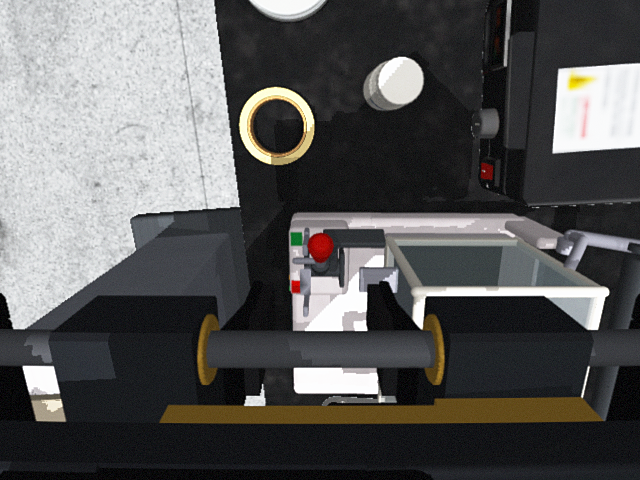

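Knob seen at (320,246), predicted (319,247) for unlocked-and-home, so the toggle has flipped. Next is the handle.

```bash
sed -i '/^q=least/,$d' m.py; echo 'p=np.array([.4858,.2046,-.0725])' >> m.py
python3 - <<'E'
from m import *
k=np.arange(21); f=.2906+.0875*k; X=np.c_[.077-.192*np.cos(f)-0,0*f-.048,.1+.192*np.sin(f)]
Wd=np.array([w(p,x) for x in X])*100
print((np.diff(Wd,axis=0)).round(2).tolist()); print(Wd[[0,10,20]])
# case corners: triangulate
print(tri(T,(405,283),S,(341,345)),tri(T,(420,160),S,(473,250)))
E
```

```text
[[0.55, -0.04, 1.59], [0.69, -0.05, 1.53], [0.82, -0.06, 1.47], [0.94, -0.07, 1.39], [1.06, -0.08, 1.3], [1.17, -0.08, 1.2], [1.27, -0.09, 1.1], [1.36, -0.1, 0.98], [1.44, -0.1, 0.86], [1.51, -0.11, 0.73], [1.57, -0.11, 0.59], [1.61, -0.12, 0.45], [1.65, -0.12, 0.31], [1.67, -0.12, 0.17], [1.67, -0.12, 0.02], [1.67, -0.12, -0.13], [1.65, -0.12, -0.27], [1.62, -0.12, -0.42], [1.58, -0.11, -0.56], [1.53, -0.11, -0.69]]
[[37.5654 16.4473 15.5013]
 [48.3633 15.6631 27.6453]
 [64.5813 14.4852 27.1198]]
(array([ 0.3254, -0.1826,  0.1124]), np.float64(0.01952565462160463)) (array([ 0.7285, -0.2273,  0.1653]), np.float64(0.009954553045596087))
```

drive_tool(series=[[[0,-3.9,0.3],0],[[-0.1,-3.9,0.3],0],[[-0.1,-3.9,0.3],0],[[-0.1,-3.8,0.1],0],[[0,0,0],0],[[0,0,-3],0],[[0,0,-3],0],[[0,0,-3],0],[[0,0,-2],0],[[0,0,0],0]], hand=0.54)

```text
time: 10.35
ee_pos: [0.3738, 0.1637, 0.1411]
eef_rot: [0.732, 0.682, -0.002, -0.0]
ft_force: [-0.3, -0.2, 0.5]
width: 0.0397
grip_force: 0.0
```

drive_tool(series=[[[0,0,0],0],[[0,0,0],0],[[0,0,0],0],[[0,0,0],0],[[0,0,0],0],[[0,0,0],0],[[0,0,0],0],[[0,0,0],0],[[0,0,0],0],[[0,0,0],0]], hand=1, newtons=10)

```text
time: 11.6
ee_pos: [0.377, 0.1639, 0.1433]
eef_rot: [0.732, 0.681, 0.002, 0.001]
ft_force: [9.7, 0.1, -4.3]
width: 0.0115
grip_force: 10.0
```

drive_tool(series=[[[0.55,-0.04,1.59],0],[[0.69,-0.05,1.53],0],[[0.82,-0.06,1.47],0],[[0.94,-0.07,1.39],0],[[1.06,-0.08,1.3],0],[[1.17,-0.08,1.2],0],[[1.27,-0.09,1.1],0],[[1.36,-0.1,0.98],0],[[1.44,-0.1,0.86],0],[[1.51,-0.11,0.73],0]])

```text
time: 12.85
ee_pos: [0.4834, 0.1555, 0.2645]
eef_rot: [0.732, 0.681, -0.0, -0.0]
ft_force: [-1.0, -1.3, 1.1]
width: 0.0113
grip_force: 10.0
```

drive_tool(series=[[[1.57,-0.11,0.59],0],[[1.61,-0.12,0.45],0],[[1.65,-0.12,0.31],0],[[1.67,-0.12,0.17],0],[[1.67,-0.12,0.02],0],[[1.67,-0.12,-0.13],0],[[1.65,-0.12,-0.27],0],[[1.62,-0.12,-0.42],0],[[1.58,-0.11,-0.56],0],[[1.5,-0.11,-0.66],0]])

```text
time: 14.1
ee_pos: [0.6454, 0.1438, 0.2585]
eef_rot: [0.732, 0.681, -0.001, -0.0]
ft_force: [-1.5, -1.8, -3.5]
width: 0.0116
grip_force: 10.1
```

drive_tool(series=[[[0,0,0],0],[[0,0,0],0],[[0,0,0],0],[[0,0,0],0],[[0,0,0],0],[[0,0,0],0],[[0,0,2],0],[[0,0,2],0],[[0,0,2],0],[[0,0,2],0]], hand=0.54)

```text
time: 15.35
ee_pos: [0.645, 0.1443, 0.3399]
eef_rot: [0.732, 0.682, 0.0, -0.0]
ft_force: [1.0, 0.8, -0.2]
width: 0.0398
grip_force: 0.0
```

Run:
```python
from h import *
st(); snap('wrist','w3.png'); snap('scene','s3.png'); snap('top','t3.png')
a=cv2.imread('pics/s3.png')[100:300,180:380]; b=cv2.imread('pics/t3.png')[170:300,190:480]
W=np.zeros((560,800,3),np.uint8); W[:300,:300]=cv2.resize(a,(300,300)); W[:224,300:800]=cv2.resize(b,(500,224)); W[240:540,300:700]=cv2.resize(cv2.imread('pics/w3.png'),(400,300))
c=cv2.imread('pics/t3.png')[195:305,395:475]; W[310:555,100:278]=cv2.resize(c,(178,245),interpolation=2)
cv2.imwrite('pics/comp3.png',W)
```

```text
t15.3 tcp [645.  144.3 339.9] yaw -4.1 f [ 1.   0.8 -0.2] w 0.0398 g 0.0 q [-0.59  0.41  0.45  1.18 -0.17  1.59 -0.25]
```

View pics/comp3.png

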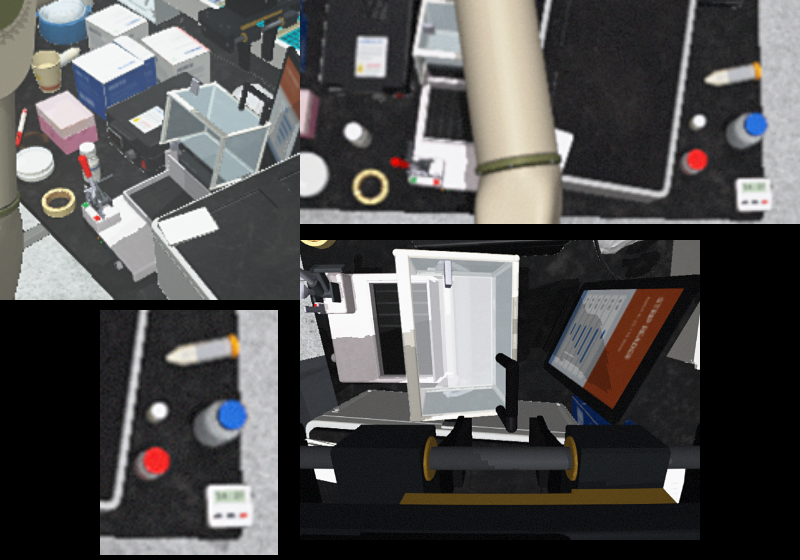

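The hood stands fully open and released, and the tray is visible. Going over the case to the vial.

drive_tool(series=[[[-1.57,-4,0],-0.6],[[-1.57,-4,0],-0.6],[[-1.57,-4,0],-0.6],[[-1.57,-4,0],-0.6],[[-1.57,-4,0],-0.6],[[-1.57,-4,0],-0.6],[[-1.57,-4,0],-0.6],[[-1.57,-4,0],-0.6],[[-1.57,-4,0],-0.6],[[-1.57,-4.2,0],-0.6]], hand=0.43)

```text
time: 16.75
ee_pos: [0.4872, -0.2585, 0.3381]
eef_rot: [0.766, 0.642, -0.0, -0.001]
ft_force: [1.6, 0.2, -0.2]
width: 0.0495
grip_force: 0.0
```

drive_tool(series=[[[0,0,0],0],[[0,0,-3.5],0],[[0,0,-3.5],0],[[0,0,-3.5],0],[[0,0,-3.5],0],[[0,0,0],0],[[0,0,0],0],[[0,0,0],0],[[0,0,0],0],[[0,0,0],0]])

```text
time: 18.0
ee_pos: [0.4883, -0.2578, 0.1996]
eef_rot: [0.766, 0.642, 0.0, 0.0]
ft_force: [0.0, -0.0, -0.5]
width: 0.0495
grip_force: 0.0
```

Run:
```python
from m import *
st(); c=snap('wrist','w4.png')
for n,X in dict(vial=(.4883,-.2572,.046),red=(.4079,-.2482,.068),blue=(.4721,-.352,.12)).items(): print(n,proj(c,X))
```

```text
t18.0 tcp [ 488.3 -257.8  199.6] yaw -10.1 f [ 0.  -0.  -0.5] w 0.0495 g 0.0 q [-0.2   0.21  0.69  1.73 -0.14  1.25  0.35]
vial [321.501  222.4579]
red [211.7307 236.6132]
blue [322.6738 387.1143]
```

View pics/w4.png

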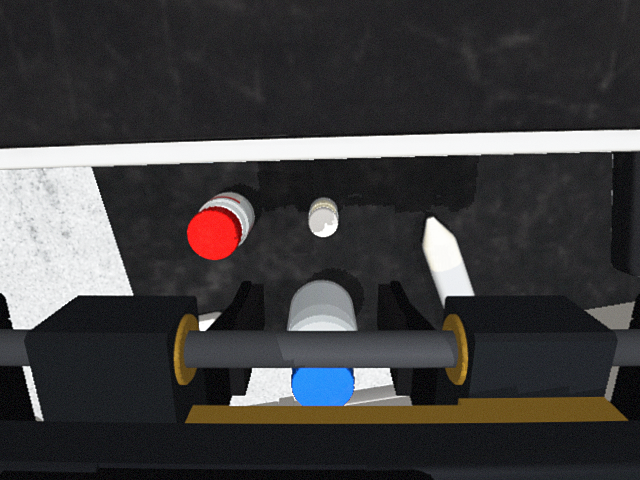

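Vial cap at (323,222) matches the prediction. Red cap (215,235) is about 2.5 mm further in +x. Descending.

drive_tool(series=[[[0,-0.3,-3],0],[[0,0,-3],0],[[0,0,-3],0],[[0,0,-3],0],[[0,0,-2.5],0],[[0,0,-1.7],0],[[0,0,-0.9],0],[[0,0,0],0],[[0,0,0],0],[[0,0,0],0]])

```text
time: 19.3
ee_pos: [0.4886, -0.2609, 0.0289]
eef_rot: [0.766, 0.642, 0.0, 0.0]
ft_force: [-0.6, -0.7, 0.2]
width: 0.0497
grip_force: 0.0
```

drive_tool(series=[[[0,0,0],0],[[0,0,0],0],[[0,0,0],0],[[0,0,0],0],[[0,0,0],0],[[0,0,0],0],[[0,0,2],0],[[0,0,3],0],[[0,0,4],0],[[0,0,4],0]], hand=1, newtons=12)

```text
time: 20.55
ee_pos: [0.4879, -0.261, 0.1607]
eef_rot: [0.767, 0.642, 0.0, 0.0]
ft_force: [1.0, 0.5, 0.6]
width: 0.023
grip_force: 12.0
```

drive_tool(series=[[[0,0,4.7],0],[[0,0,4.7],0],[[0,0,4.7],0],[[-0.3,5,0],9.6],[[-0.3,5,0],9.6],[[-0.3,5,0],9.6],[[-0.3,5,0],9.6],[[-0.3,5,0],9.6],[[-0.3,5,0],9.6],[[-0.3,5,0],9.6]])

```text
time: 21.8
ee_pos: [0.4667, 0.0902, 0.3007]
eef_rot: [0.281, 0.96, 0.0, 0.001]
ft_force: [0.4, 0.1, -0.7]
width: 0.0229
grip_force: 12.0
```

drive_tool(series=[[[-0.3,6,0],9.6],[[-0.3,6,0],9.6],[[-0.3,6,0],9.6],[[0,0,0],0],[[0,0,-3.5],0],[[0,0,-3.5],0],[[0,0,-3.5],0],[[0,0,-3.5],0],[[0,0,0],0],[[0,0,0],0]])

```text
time: 23.05
ee_pos: [0.459, 0.2693, 0.1613]
eef_rot: [0.036, 0.999, 0.001, 0.001]
ft_force: [-0.6, 0.4, -0.1]
width: 0.0232
grip_force: 12.0
```

Run:
```python
from m import *
st(); s=r.read_state(); R=Ro.from_quat(s['eef_rot']).as_matrix(); c=snap('scene','s5.png'); snap('top','t5.png');c=snap('wrist','w5.png')
for n,X in dict(frontleft=(-.055,.08,.055),fr=(-.055,-.08,.055),rl=(.055,.08,.098),rr=(.055,-.08,.098)).items(): print(n,w(p,X),proj(c,w(p,X)))
a=cv2.imread('pics/s5.png')[150:300,200:360]
W=np.hstack([cv2.resize(cv2.imread('pics/w5.png'),(480,360)),cv2.resize(a,(320,360),interpolation=2)]); cv2.imwrite('pics/c5.png',W)
```

```text
t23.1 tcp [459.  269.3 161.3] yaw 85.9 f [-0.6  0.4 -0.1] w 0.0232 g 12.0 q [-0.78  0.18  0.18  1.81 -0.03  1.16  0.91]
frontleft [0.4367 0.2884 0.055 ] [346.1781 206.9583]
fr [0.4251 0.1288 0.055 ] [103.239  207.1393]
rl [0.5465 0.2804 0.098 ] [347.1086 392.0529]
rr [0.5349 0.1208 0.098 ] [ 95.5161 390.8686]
```

View pics/c5.png

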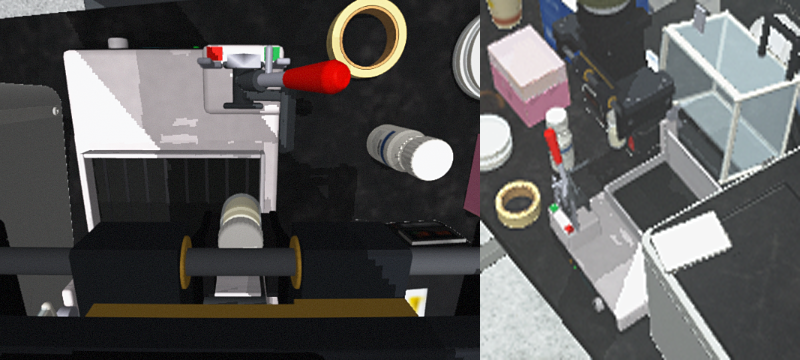

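Run:
```python
from m import *
g=cv2.imread('pics/w5.png',0); c=load('w5.png')
for v in (202,206,215,230): print(v,[(i,int(g[v,i])) for i in range(96,130,2)],[(i,int(g[v,i])) for i in range(330,376,3)])
print([(i,int(g[i,200])) for i in range(190,225)])
for n,X in dict(fl_out=(-.057,.082,.055),fl_in=(-.053,.078,.055),fr_out=(-.057,-.082,.055),fr_in=(-.053,-.078,.055),cons=(-.145,-.096,.036),consL=(-.145,.096,.036)).items(): print(n,proj(c,w(p,X)))
W=cv2.resize(g[30:300,80:400],(800,600)[:2] if 0 else (711,600),interpolation=2); cv2.imwrite('pics/c6.png',W)
```

```text
202 [(96, 27), (98, 33), (100, 26), (102, 207), (104, 251), (106, 249), (108, 251), (110, 255), (112, 237), (114, 127), (116, 90), (118, 95), (120, 107), (122, 111), (124, 108), (126, 105), (128, 112)] [(330, 101), (333, 97), (336, 100), (339, 107), (342, 100), (345, 94), (348, 92), (351, 97), (354, 205), (357, 202), (360, 201), (363, 203), (366, 186), (369, 170), (372, 28), (375, 41)]
206 [(96, 27), (98, 27), (100, 23), (102, 149), (104, 253), (106, 238), (108, 246), (110, 189), (112, 254), (114, 251), (116, 251), (118, 251), (120, 251), (122, 251), (124, 252), (126, 251), (128, 251)] [(330, 151), (333, 151), (336, 160), (339, 171), (342, 175), (345, 178), (348, 124), (351, 168), (354, 208), (357, 211), (360, 203), (363, 208), (366, 187), (369, 164), (372, 10), (375, 25)]
215 [(96, 29), (98, 28), (100, 30), (102, 20), (104, 210), (106, 247), (108, 246), (110, 248), (112, 132), (114, 79), (116, 75), (118, 73), (120, 74), (122, 61), (124, 19), (126, 33), (128, 35)] [(330, 36), (333, 22), (336, 25), (339, 17), (342, 24), (345, 24), (348, 164), (351, 173), (354, 204), (357, 199), (360, 
[... 305 characters left out ...]
342, 22), (345, 25), (348, 167), (351, 169), (354, 203), (357, 203), (360, 201), (363, 204), (366, 181), (369, 118), (372, 21), (375, 15)]
[(190, 249), (191, 249), (192, 245), (193, 245), (194, 246), (195, 245), (196, 244), (197, 246), (198, 249), (199, 251), (200, 121), (201, 104), (202, 106), (203, 110), (204, 130), (205, 200), (206, 246), (207, 252), (208, 251), (209, 253), (210, 217), (211, 57), (212, 30), (213, 28), (214, 39), (215, 35), (216, 30), (217, 31), (218, 34), (219, 33), (220, 34), (221, 33), (222, 31), (223, 31), (224, 36)]
fl_out [349.2946 203.955 ]
fl_in [343.0741 209.9494]
fr_out [ 99.7996 204.1627]
fr_in [106.6673 210.1052]
cons [74.173  64.5661]
consL [371.7688  63.069 ]
```

View pics/c6.png

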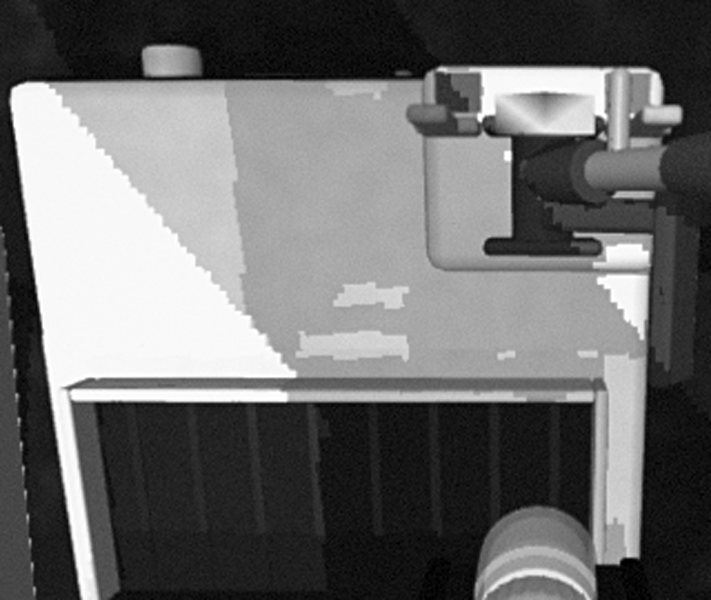

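drive_tool(series=[[[0,0.2,-2],0],[[0,0,-2],0],[[0,0,-2],0],[[0,0,-1.5],0],[[0,0,-1],0],[[0,0,-0.5],0],[[0,0,-0.2],0],[[0,0,0],0],[[0,0,0],0],[[0,0,0],0]])

```text
time: 24.45
ee_pos: [0.4585, 0.2715, 0.068]
eef_rot: [0.036, 0.999, 0.0, 0.0]
ft_force: [-1.5, -1.0, 5.7]
width: 0.0229
grip_force: 12.0
```

drive_tool(series=[[[0,0,0],0],[[0,0,0],0],[[0,0,0],0],[[0,0,3],0],[[0,0,5],0],[[0,0,5],0],[[0,0,5],0],[[0,0,5],0],[[0,-6,0],0],[[0,-6,0],0]], hand=0.54)

```text
time: 25.7
ee_pos: [0.4582, 0.1501, 0.2976]
eef_rot: [0.035, 0.999, 0.0, 0.001]
ft_force: [0.3, -1.2, -0.2]
width: 0.0404
grip_force: 0.0
```

drive_tool(series=[[[1.9,-6,0],-9],[[1.9,-6,0],-9],[[1.9,-6,0],-9],[[1.9,-6,0],-9],[[1.9,-6,0],-9],[[1.9,-6,0],-9],[[1.9,-6,0],-9],[[2.1,-6,0],-9.4],[[0,0,0],0],[[0,0,0],0]], hand=0)

```text
time: 26.95
ee_pos: [0.6108, -0.3247, 0.2967]
eef_rot: [0.619, 0.786, -0.0, -0.0]
ft_force: [0.3, 1.3, 0.3]
width: 0.0871
grip_force: 0.0
```

```bash
sed -i 's/.2046,-.0725/.2076,-.0725/' m.py
python3 - <<'E'
from m import *
st(); c=snap('wrist','w7.png'); snap('scene','s7.png'); snap('top','t7.png')
for n,X in dict(cap=(.6015,-.3889,.017),tip=(.5758,-.2816,.016)).items(): print(n,proj(c,X))
a=cv2.imread('pics/s7.png')[130:280,220:360]
W=np.hstack([cv2.resize(cv2.imread('pics/w7.png'),(480,360)),cv2.resize(a,(320,360),interpolation=2)]); cv2.imwrite('pics/c7.png',W)
E
```

```text
t26.9 tcp [ 610.8 -324.7  296.7] yaw 13.6 f [0.3 1.3 0.3] w 0.0871 g 0.0 q [-0.03  0.54  0.74  1.18 -0.35  1.55  0.87]
cap [300.0951 248.5091]
tip [298.8222 148.0479]
```

View pics/c7.png

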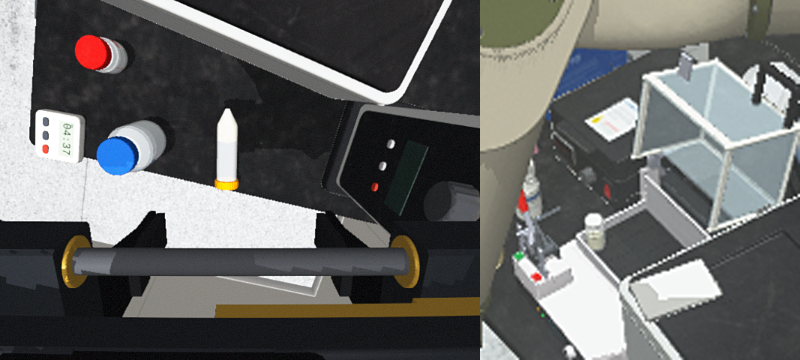

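Run:
```python
from m import *
c=load('w7.png')
for n,(u,v),z in [('tip',(305,144),.016),('cap',(303,251),.017)]: print(n,atz(c,u,v,z))
for z in (0,.05,.1): print(z,atz(c,433,252,z),atz(c,470,140,z))
for q in [(470,285),(510,303)]: print(atz(S,*q,0))
for q in [(448,175),(420,173)]: print(atz(T,*q,0))
```

```text
tip [ 0.5812 -0.276   0.016 ]
cap [ 0.6053 -0.391   0.017 ]
0 [ 0.7542 -0.362   0.    ] [ 0.754  -0.2305  0.    ]
0.05 [ 0.7362 -0.3496  0.05  ] [ 0.7361 -0.2326  0.05  ]
0.1 [ 0.7182 -0.3372  0.1   ] [ 0.7181 -0.2348  0.1   ]
[ 0.7647 -0.235   0.    ]
[ 0.7931 -0.3426  0.    ]
[ 0.7411 -0.3691  0.    ]
[ 0.7451 -0.2658  0.    ]
```

The vial stands front-left in the tray. The tube has tip (305,144) and cap (303,251), so its centre is (0.593,-0.334). Picking it with the tool offset +20 mm, clear of the blue bottle.

drive_tool(series=[[[0.2,-0.5,-4],-1.5],[[0,0,-5],0],[[0,0,-5],0],[[0,0,-5],0],[[0,0,-4],0],[[0,0,-2.5],0],[[0,0,-1],0],[[0,0,-0.5],0],[[0,0,0],0],[[0,0,0],0]], hand=0)

```text
time: 28.35
ee_pos: [0.6134, -0.33, 0.0284]
eef_rot: [0.629, 0.777, 0.0, 0.001]
ft_force: [0.8, 0.5, 0.5]
width: 0.0868
grip_force: 0.0
```

drive_tool(series=[[[0,0,0],0],[[0,0,0],0],[[0,0,0],0],[[0,0,0],0],[[0,0,0],0],[[0,0,0],0],[[0,0,0],0],[[0,0,0],0],[[0,0,0],0],[[0,0,0],0]], hand=1, newtons=8)

```text
time: 29.6
ee_pos: [0.6128, -0.3298, 0.0272]
eef_rot: [0.629, 0.777, 0.0, 0.0]
ft_force: [0.7, -0.5, -1.0]
width: 0.024
grip_force: 8.0
```

drive_tool(series=[[[0,0,4],0],[[0,0,5.8],0],[[0,0,5.8],0],[[0,0,5.8],0],[[0,0,5.8],0],[[-1.6,5.3,0],-1.6],[[-1.6,5.3,0],-1.6],[[-1.6,5.3,0],-1.6],[[-1.6,5.3,0],-1.6],[[-1.6,5.3,0],-1.6]])

```text
time: 30.85
ee_pos: [0.532, -0.0631, 0.2992]
eef_rot: [0.682, 0.731, 0.0, 0.0]
ft_force: [0.5, 1.2, -0.4]
width: 0.0239
grip_force: 8.0
```

drive_tool(series=[[[-1.6,5.2,0],-1.6],[[-1.6,5.2,0],-1.6],[[-1.6,5.2,0],-1.6],[[-1.6,5.2,0],-1.7],[[-1.7,5.2,0],-1.7],[[0,0,0],0],[[0,0,-4],0],[[0,0,-4],0],[[0,0,-4],0],[[0,0,0],0]])

```text
time: 32.1
ee_pos: [0.4507, 0.1935, 0.1772]
eef_rot: [0.733, 0.68, -0.002, -0.0]
ft_force: [0.2, -0.2, 0.9]
width: 0.0242
grip_force: 8.0
```

Run:
```python
from m import *
st(); s=r.read_state(); print((w(p,(-.033,-.015,.067))-s['ee_pos'])*100)
```

```text
t32.1 tcp [450.7 193.5 177.2] yaw -4.2 f [ 0.2 -0.2  0.9] w 0.0242 g 8.0 q [-0.94  0.07  0.46  1.9  -0.03  1.19 -0.54]
[  0.1129   0.157  -11.0246]
```

drive_tool(series=[[[0.1,0.15,-2],0],[[0,0,-2.5],0],[[0,0,-2.5],0],[[0,0,-2],0],[[0,0,-1],0],[[0,0,-0.6],0],[[0,0,-0.3],0],[[0,0,0],0],[[0,0,0],0],[[0,0,0],0]])

```text
time: 33.35
ee_pos: [0.4529, 0.1968, 0.0704]
eef_rot: [0.732, 0.681, 0.0, 0.0]
ft_force: [-0.2, -0.8, -1.5]
width: 0.0239
grip_force: 8.0
```

drive_tool(series=[[[0,0,0],0],[[0,0,0],0],[[0,0,0],0],[[0,0,1],0],[[0,0,3],0],[[0,0,5],0],[[0,0,5],0],[[0,0,5],0],[[0,0,4],0],[[0,-3,0],0]], hand=0.54)

```text
time: 34.6
ee_pos: [0.4536, 0.1684, 0.3038]
eef_rot: [0.731, 0.682, 0.003, 0.0]
ft_force: [1.4, -0.8, -1.1]
width: 0.0395
grip_force: 0.0
```

drive_tool(series=[[[-0.54,-5.2,0],-0.5],[[-0.54,-5.2,0],-0.5],[[-0.54,-5.2,0],-0.5],[[-0.54,-5.2,0],-0.5],[[-0.54,-5.2,0],-0.5],[[-0.54,-5.2,0],-0.5],[[-0.54,-5.2,0],-0.5],[[-0.54,-5.3,0],-0.5],[[0,0,0],0],[[0,0,0],0]], hand=0.3)

```text
time: 35.85
ee_pos: [0.4096, -0.2499, 0.3004]
eef_rot: [0.756, 0.655, 0.0, -0.0]
ft_force: [0.4, 0.9, -0.0]
width: 0.061
grip_force: 0.0
```

Run:
```python
from m import *
st(); c=snap('wrist','w8.png'); snap('top','t8.png'); snap('scene','s8.png')
im=cv2.cvtColor(cv2.imread('pics/w8.png'),cv2.COLOR_BGR2HSV)
for n,lo,hi,z in(('red',0,8,.066),('blue',100,125,.118)):
    m_=cv2.inRange(im,(lo,150,60),(hi,255,255)); k,l,s_,ce=cv2.connectedComponentsWithStats(m_); i=1+np.argmax(s_[1:,4]); print(n,s_[i],ce[i],atz(c,*ce[i],z))
```

```text
t35.9 tcp [ 409.6 -249.9  300.4] yaw -8.2 f [ 0.4  0.9 -0. ] w 0.0610 g 0.0 q [-0.67 -0.15  1.05  1.76  0.13  1.46  0.21]
red [ 300  181   40   40 1184] [319.799  200.7356] [ 0.4083 -0.2473  0.066 ]
blue [380 290  12  41 311] [386.1029 308.8875] [ 0.4554 -0.345   0.118 ]
```

drive_tool(series=[[[0,0.1,-4],0],[[0,0,-5],0],[[0,0,-5],0],[[0,0,-5],0],[[0,0,-4],0],[[0,0,-2.5],0],[[0,0,-1],0],[[0,0,0],0],[[0,0,0],0],[[0,0,0],0]])

```text
time: 37.25
ee_pos: [0.4104, -0.2492, 0.036]
eef_rot: [0.756, 0.655, 0.001, 0.001]
ft_force: [0.4, -0.7, 0.5]
width: 0.0612
grip_force: 0.0
```

drive_tool(series=[[[0,0,0],0],[[0,0,0],0],[[0,0,0],0],[[0,0,0],0],[[0,0,0],0],[[0,0,0],0],[[0,0,0],0],[[0,0,0],0],[[0,0,3],0],[[0,0,5],0]], hand=1, newtons=15)

```text
time: 38.5
ee_pos: [0.4085, -0.2491, 0.1151]
eef_rot: [0.756, 0.655, -0.001, -0.001]
ft_force: [1.1, -0.1, 1.2]
width: 0.04
grip_force: 14.9
```

Run:
```python
from m import *
st(); s=r.read_state()
for n,X in dict(red=(.026,.010,.075),white=(.03,.057,0),blue=(.021,-.046,0)).items(): print(n,w(p,X),(w(p,X)-s['ee_pos'])*100)
```

```text
t38.5 tcp [ 408.5 -249.1  115.1] yaw -8.2 f [ 1.1 -0.1  1.2] w 0.0400 g 14.9 q [-0.62  0.21  1.19  2.02 -0.22  1.06  0.53]
red [0.5125 0.2157 0.075 ] [10.3964 46.4752 -4.009 ]
white [0.5199 0.2623 0.    ] [ 11.1358  51.1339 -11.509 ]
blue [0.5034 0.1602 0.    ] [  9.492   40.9262 -11.509 ]
```

Run:
```python
from m import *
c=load('w3.png')
def inv(X): d=X[:2]-p[:2]; cc,s=np.cos(p[2]),np.sin(p[2]); return np.array([cc*d[0]+s*d[1],-s*d[0]+cc*d[1],X[2]])*1e3
for z in (.22,.25,.28): print(z,[inv(atz(c,u,v,z)).round(0) for u,v in((154,16),(184,280),(350,24),(346,272))])
cv2.imwrite('pics/w3c.png',cv2.imread('pics/w3.png')[0:300,0:400])
```

```text
0.22 [array([ 60.,  88., 220.]), array([ 63., -86., 220.]), array([180.,  83., 220.]), array([181., -79., 220.])]
0.25 [array([ 71.,  81., 250.]), array([ 74., -74., 250.]), array([178.,  77., 250.]), array([179., -68., 250.])]
0.28 [array([ 82.,  74., 280.]), array([ 85., -61., 280.]), array([176.,  70., 280.]), array([177., -56., 280.])]
```

View pics/w3c.png

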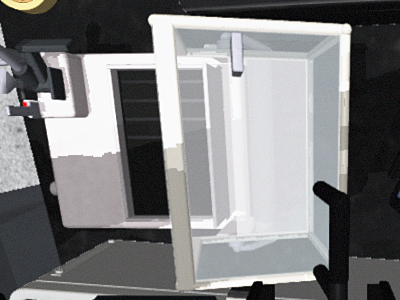

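The open hood's front edge is at about x = 61 mm, z ≈ 225 mm. I keep the gripper's body in front of it, with the bottles a little forward.

drive_tool(series=[[[0,0,6.2],0],[[0,0,6.2],0],[[0,0,6.2],0],[[0.4,4.7,0],9.4],[[0.4,4.7,0],9.4],[[0.4,4.7,0],9.4],[[0.4,4.7,0],9.4],[[0.4,4.7,0],9.4],[[0.4,4.7,0],9.4],[[0.4,4.7,0],9.4]])

```text
time: 39.75
ee_pos: [0.438, 0.0829, 0.2924]
eef_rot: [0.275, 0.962, -0.0, -0.001]
ft_force: [0.4, 0.3, -0.1]
width: 0.04
grip_force: 14.9
```

drive_tool(series=[[[0,4.6,0],9.4],[[0,4.6,0],9.4],[[0,4.6,0],9.4],[[2,-0.1,0],0],[[2,0,0],0],[[2,0,0],0],[[0,0,-4],0],[[0,0,-4],0],[[0,0,-4],0],[[0,0,-3],0]])

```text
time: 41.0
ee_pos: [0.4974, 0.2181, 0.1406]
eef_rot: [0.035, 0.999, -0.001, -0.002]
ft_force: [-0.8, -0.4, -0.7]
width: 0.0401
grip_force: 14.9
```

Run:
```python
from m import *
st(); s=r.read_state(); print((w(p,(.0105,.010,.076))-s['ee_pos'])*100)
```

```text
t41.0 tcp [497.4 218.1 140.6] yaw 86.0 f [-0.8 -0.4 -0.7] w 0.0401 g 14.9 q [-1.22  0.29  0.84  1.83 -0.24  1.13  1.21]
[-0.0428 -0.1321 -6.4624]
```

drive_tool(series=[[[0,-0.1,-2],0],[[0,0,-2],0],[[0,0,-1],0],[[0,0,-0.7],0],[[0,0,-0.4],0],[[0,0,-0.2],0],[[0,0,0],0],[[0,0,0],0],[[0,0,0],0],[[0,0,0],0]])

```text
time: 42.25
ee_pos: [0.4982, 0.2176, 0.0797]
eef_rot: [0.035, 0.999, -0.0, -0.001]
ft_force: [-0.8, 0.1, -1.0]
width: 0.0399
grip_force: 14.9
```

drive_tool(series=[[[0,0,0],0],[[0,0,0],0],[[0,0,0],0],[[0,0,1],0],[[0,0,3],0],[[0,0,4],0],[[0,0,5],0],[[0,0,5],0],[[0,0,4],0],[[0,0,0],0]], hand=0.3)

```text
time: 43.5
ee_pos: [0.4996, 0.2176, 0.3032]
eef_rot: [0.035, 0.999, 0.001, 0.001]
ft_force: [0.2, -0.9, -0.8]
width: 0.0608
grip_force: 0.0
```

drive_tool(series=[[[-1.4,5,0],0],[[-1.4,5,0],0],[[-1.4,5,0],0],[[-1.3,5,0],0],[[0,0,0],0],[[0,0,0],0],[[0,0,0],0],[[0,0,0],0],[[0,0,0],0],[[0,0,0],0]], hand=0.3)

```text
time: 44.75
ee_pos: [0.4432, 0.4174, 0.2997]
eef_rot: [0.035, 0.999, -0.0, -0.001]
ft_force: [0.0, -0.1, -0.1]
width: 0.0607
grip_force: 0.0
```

Run:
```python
from m import *
st(); c=snap('wrist','w9.png'); snap('scene','s9.png'); snap('top','t9.png')
print('white',proj(c,(.4446,.4195,.088)),proj(c,(.4446,.4195,.0)))
for z in(.05,.1): print('pink',[atz(T,u,v,z).round(3) for u,v in((200,222),(198,249),(160,247))],'black',[atz(T,u,v,z).round(3) for u,v in((205,222),(254,222))])
a=cv2.imread('pics/s9.png')[170:290,220:340]
W=np.hstack([cv2.resize(cv2.imread('pics/w9.png'),(480,360)),cv2.resize(a,(320,360),interpolation=2)]); cv2.imwrite('pics/c9.png',W)
```

```text
t44.8 tcp [443.2 417.4 299.7] yaw 86.0 f [ 0.  -0.1 -0.1] w 0.0607 g 0.0 q [-1.43  0.33  0.78  1.43 -0.23  1.48  0.85]
white [323.0302 210.8117] [322.6348 194.4149]
pink [array([0.531, 0.507, 0.05 ]), array([0.436, 0.507, 0.05 ]), array([0.44 , 0.641, 0.05 ])] black [array([0.531, 0.49 , 0.05 ]), array([0.536, 0.319, 0.05 ])]
pink [array([0.52 , 0.493, 0.1  ]), array([0.429, 0.492, 0.1  ]), array([0.432, 0.622, 0.1  ])] black [array([0.521, 0.476, 0.1  ]), array([0.525, 0.311, 0.1  ])]
```

View pics/c9.png

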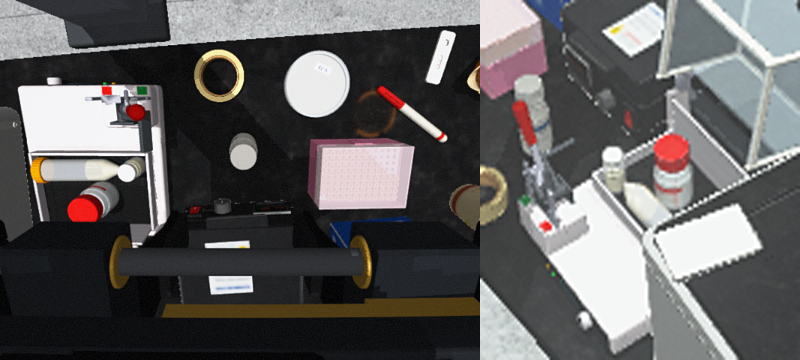

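Tube, vial and red bottle sit properly in the tray. The white bottle's cap at (324,207) matches, so I grip it by the cap.

drive_tool(series=[[[0.1,0.1,-4],0],[[0,0,-5],0],[[0,0,-5],0],[[0,0,-4],0],[[0,0,-2.5],0],[[0,0,-1],0],[[0,0,-0.4],0],[[0,0,0],0],[[0,0,0],0],[[0,0,0],0]])

```text
time: 46.15
ee_pos: [0.4444, 0.4188, 0.0813]
eef_rot: [0.035, 0.999, -0.0, -0.001]
ft_force: [-0.7, -0.1, -0.0]
width: 0.061
grip_force: 0.0
```

drive_tool(series=[[[0,0,0],0],[[0,0,0],0],[[0,0,0],0],[[0,0,0],0],[[0,0,0],0],[[0,0,0],0],[[0,0,0],0],[[0,0,3],0],[[0,0,5],0],[[0,0,5],0]], hand=1, newtons=20)

```text
time: 47.4
ee_pos: [0.444, 0.4182, 0.2119]
eef_rot: [0.035, 0.999, -0.001, -0.001]
ft_force: [0.8, 0.4, -1.1]
width: 0.0323
grip_force: 20.0
```

Run:
```python
from m import *
st(); s=r.read_state(); print((w(p,(.010,.058,.12))-s['ee_pos'])*100)
```

```text
t47.4 tcp [444.  418.2 211.9] yaw 86.0 f [ 0.8  0.4 -1.1] w 0.0323 g 20.0 q [-1.42  0.37  0.76  1.56 -0.26  1.31  0.88]
[  5.5995 -15.3481  -9.1929]
```

drive_tool(series=[[[0,0,4.5],0],[[0,0,4.5],0],[[0.7,-4,0],0],[[0.7,-4,0],0],[[0.7,-4,0],0],[[1.9,-3.7,0],0],[[2,0,0],0],[[0,0,-4.5],0],[[0,0,-4.5],0],[[0,0,-4.5],0]])

```text
time: 48.65
ee_pos: [0.504, 0.2615, 0.1643]
eef_rot: [0.035, 0.999, -0.0, -0.001]
ft_force: [-0.3, 0.7, -0.9]
width: 0.0327
grip_force: 20.0
```

Run:
```python
from m import *
st(); s=r.read_state(); print((w(p,(.014,.055,.1215))-s['ee_pos'])*100)
```

```text
t48.6 tcp [504.  261.5 164.3] yaw 86.0 f [-0.3  0.7 -0.9] w 0.0327 g 20.0 q [-1.25  0.33  0.84  1.74 -0.26  1.2   1.16]
[-0.028  -0.0029 -4.2819]
```

drive_tool(series=[[[0,0,-1.5],0],[[0,0,-1.2],0],[[0,0,-0.8],0],[[0,0,-0.5],0],[[0,0,-0.3],0],[[0,0,-0.2],0],[[0,0,0],0],[[0,0,0],0],[[0,0,0],0],[[0,0,0],0]])

```text
time: 49.9
ee_pos: [0.5042, 0.2615, 0.1207]
eef_rot: [0.035, 0.999, -0.0, -0.001]
ft_force: [-0.3, -0.4, -0.2]
width: 0.0323
grip_force: 20.0
```

drive_tool(series=[[[0,0,0],0],[[0,0,0],0],[[0,0,0],0],[[0,0,1],0],[[0,0,3],0],[[0,0,4],0],[[0,0,5],0],[[0,0,5],0],[[-2,-5,0],0],[[-2,-6,0],0]], hand=0.45)

```text
time: 51.15
ee_pos: [0.4645, 0.1511, 0.3015]
eef_rot: [0.034, 0.999, -0.001, -0.0]
ft_force: [-0.2, -1.0, 1.4]
width: 0.0479
grip_force: 0.0
```

drive_tool(series=[[[0.1,-5.6,0],-5.5],[[0.1,-5.6,0],-5.5],[[0.1,-5.6,0],-5.5],[[0.1,-5.6,0],-5.5],[[0.1,-5.6,0],-5.5],[[0.1,-5.6,0],-5.5],[[0.1,-5.6,0],-5.5],[[0.1,-5.6,0],-5.5],[[0,-5.5,0],-6],[[0,0,0],0]], hand=0)

```text
time: 52.4
ee_pos: [0.4681, -0.3274, 0.3042]
eef_rot: [0.439, 0.899, -0.002, -0.001]
ft_force: [-0.4, 1.2, 0.1]
width: 0.0874
grip_force: 0.0
```

Run:
```python
from m import *
st(); c=snap('wrist','w10.png'); snap('scene','s10.png'); snap('top','t10.png')
print(proj(c,(.472,-.352,.12)))
im=cv2.cvtColor(cv2.imread('pics/w10.png'),cv2.COLOR_BGR2HSV)
m_=cv2.inRange(im,(100,150,60),(125,255,255)); k,l,s_,ce=cv2.connectedComponentsWithStats(m_); i=1+np.argmax(s_[1:,4]); print(s_[i],ce[i],atz(c,*ce[i],.118))
```

```text
t52.4 tcp [ 468.1 -327.4  304.2] yaw 38.0 f [-0.4  1.2  0.1] w 0.0874 g 0.0 q [-0.44  0.36  1.26  1.53 -0.34  1.49  1.49]
[308.5589 239.811 ]
[ 285  212   49   50 1912] [309.3766 236.9765] [ 0.4713 -0.35    0.118 ]
```

drive_tool(series=[[[0.2,-1.2,0],-2],[[0.2,-1.2,0],-2],[[0,0,-2],0],[[0,0,-3],0],[[0,0,-3],0],[[0,0,-3],0],[[0,0,0],0],[[0,0,0],0],[[0,0,0],0],[[0,0,0],0]])

```text
time: 53.8
ee_pos: [0.4761, -0.3451, 0.1948]
eef_rot: [0.464, 0.886, -0.0, -0.0]
ft_force: [0.0, -0.2, 0.4]
width: 0.0869
grip_force: 0.0
```

Run:
```python
from m import *
st()
```

```text
t53.8 tcp [ 476.1 -345.1  194.8] yaw 34.7 f [ 0.  -0.2  0.4] w 0.0869 g 0.0 q [-0.33  0.49  1.17  1.66 -0.46  1.31  1.53]
```

drive_tool(series=[[[-0.2,-0.3,0],0],[[-0.2,-0.3,0],0],[[0,0,-2.5],0],[[0,0,-2.5],0],[[0,0,-2.5],0],[[0,0,-1.5],0],[[0,0,-0.9],0],[[0,0,0],0],[[0,0,0],0],[[0,0,0],0]])

```text
time: 55.05
ee_pos: [0.4721, -0.3511, 0.0956]
eef_rot: [0.464, 0.886, -0.0, -0.0]
ft_force: [-0.2, -0.4, 0.4]
width: 0.0871
grip_force: 0.0
```

drive_tool(series=[[[0,0,0],0],[[0,0,0],0],[[0,0,0],0],[[0,0,0],0],[[0,0,0],0],[[0,0,0],0],[[0,0,0],0],[[0,0,0],0],[[0,0,0],0],[[0,0,0],0]], hand=1, newtons=30)

```text
time: 56.3
ee_pos: [0.4717, -0.3509, 0.095]
eef_rot: [0.464, 0.886, -0.0, -0.001]
ft_force: [0.4, -0.5, -1.4]
width: 0.0467
grip_force: 27.8
```

drive_tool(series=[[[0,0,2],0],[[0,0,3],0],[[0,0,4],0],[[0,0,4],0],[[0,0,4],0],[[0,0,4],0],[[0,0,4],0],[[0,0,0],0],[[0,0,0],0],[[0,0,0],0]])

```text
time: 57.55
ee_pos: [0.4714, -0.3506, 0.3442]
eef_rot: [0.464, 0.886, -0.0, -0.001]
ft_force: [-0.4, 0.8, -1.3]
width: 0.0468
grip_force: 27.8
```

Run:
```python
from m import *
st(); s=r.read_state(); print((w(p,(.016,-.045,.14))-s['ee_pos'])*100)
```

```text
t57.5 tcp [ 471.4 -350.6  344.2] yaw 34.7 f [-0.4  0.8 -1.3] w 0.0468 g 27.8 q [-0.34  0.4   1.24  1.41 -0.38  1.59  1.47]
[  2.7057  51.2142 -20.4193]
```

Run:
```python
from m import *
c=snap('scene','s11.png'); snap('wrist','w11.png')
a=cv2.imread('pics/s11.png')[190:410,330:530]
W=np.hstack([cv2.resize(cv2.imread('pics/w11.png'),(440,330)),cv2.resize(a,(300,330),interpolation=2)]); cv2.imwrite('pics/c11.png',W)
```

```text
(no output)
```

View pics/c11.png

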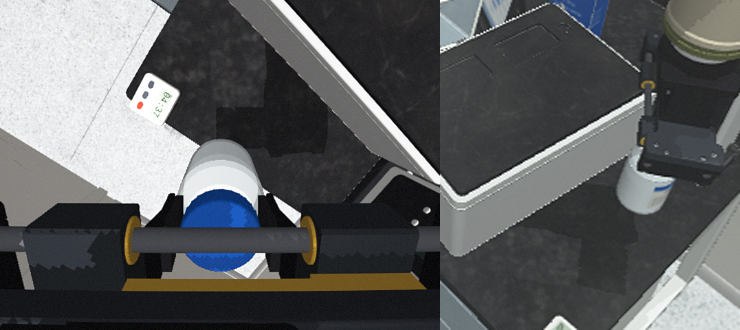

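Blue bottle held upright and lifted. Carrying it to the right rear place.

drive_tool(series=[[[0,5.1,0],5.1],[[0,5.1,0],5.1],[[0,5.1,0],5.1],[[0,5.1,0],5.1],[[0,5.1,0],5.1],[[0,5.1,0],5.1],[[0,5.1,0],5.1],[[0,5.1,0],5.1],[[0,5.1,0],5.1],[[0,5.3,0],5.2]])

```text
time: 58.9
ee_pos: [0.4714, 0.1558, 0.3454]
eef_rot: [0.042, 0.999, -0.001, -0.001]
ft_force: [0.0, 0.3, -1.3]
width: 0.0467
grip_force: 27.8
```

drive_tool(series=[[[1.4,0,0],0],[[1.3,0,0],0],[[0,0,0],0],[[0,0,-4],0],[[0,0,-4],0],[[0,0,-4],0],[[0,0,-3.5],0],[[0,0,0],0],[[0,0,0],0],[[0,0,0],0]])

```text
time: 60.15
ee_pos: [0.4994, 0.1548, 0.1922]
eef_rot: [0.043, 0.999, 0.0, 0.001]
ft_force: [-0.4, 0.3, -2.1]
width: 0.0467
grip_force: 27.8
```

Run:
```python
from m import *
st(); s=r.read_state(); print((w(p,(.016,-.045,.1355))-s['ee_pos'])*100)
```

```text
t60.1 tcp [499.4 154.8 192.2] yaw 85.1 f [-0.4  0.3 -2.1] w 0.0467 g 27.8 q [-1.22  0.17  0.92  1.82 -0.14  1.22  1.23]
[-0.0896  0.6741 -5.6743]
```

drive_tool(series=[[[-0.1,0.35,0],0.7],[[0,0.3,0],0],[[0,0,0],0],[[0,0,0],0],[[0,0,-1.5],0],[[0,0,-1.5],0],[[0,0,-0.5],0],[[0,0,0],0],[[0,0,0],0],[[0,0,0],0]])

```text
time: 61.4
ee_pos: [0.4979, 0.1611, 0.1561]
eef_rot: [0.037, 0.999, -0.0, -0.0]
ft_force: [0.8, 0.1, -2.4]
width: 0.0465
grip_force: 27.8
```

Run:
```python
from m import *
st(); s=r.read_state(); print((w(p,(.016,-.045,.1355))-s['ee_pos'])*100)
```

```text
t61.4 tcp [497.9 161.1 156.1] yaw 85.8 f [ 0.8  0.1 -2.4] w 0.0465 g 27.8 q [-1.2   0.22  0.9   1.86 -0.19  1.15  1.27]
[ 0.0614  0.0461 -2.0571]
```

drive_tool(series=[[[0.05,0,-0.6],0],[[0,0,-0.6],0],[[0,0,-0.5],0],[[0,0,-0.2],0],[[0,0,-0.2],0],[[0,0,0],0],[[0,0,0],0],[[0,0,0],0],[[0,0,0],0],[[0,0,0],0]])

```text
time: 62.65
ee_pos: [0.4988, 0.161, 0.1353]
eef_rot: [0.037, 0.999, -0.0, 0.0]
ft_force: [1.8, -0.8, 5.1]
width: 0.0466
grip_force: 29.1
```

drive_tool(series=[[[0,0,0],0],[[0,0,0],0],[[0,0,0],0],[[0,0,0],0],[[0,0,1],0],[[0,0,3],0],[[0,0,4],0],[[0,0,5],0],[[0,0,5],0],[[0,0,2],0]], hand=0.2)

```text
time: 63.9
ee_pos: [0.499, 0.1608, 0.3382]
eef_rot: [0.037, 0.999, 0.001, 0.001]
ft_force: [0.9, 0.5, -0.9]
width: 0.0695
grip_force: 0.0
```

Run:
```python
from m import *
st(); snap('scene','s12.png'); snap('wrist','w12.png'); snap('top','t12.png')
c=snap('wrist','w12.png')
a=cv2.imread('pics/s12.png')[150:300,210:370]
W=np.hstack([cv2.resize(cv2.imread('pics/w12.png'),(440,330)),cv2.resize(a,(352,330),interpolation=2)]); cv2.imwrite('pics/c12.png',W)
im=cv2.cvtColor(cv2.imread('pics/w12.png'),cv2.COLOR_BGR2HSV)
for n,lo,hi,z in(('red',0,6,.106),('blue',100,125,.158),('orange',12,22,.06)):
    m_=cv2.inRange(im,(lo,150,60),(hi,255,255)); k,l,s_,ce=cv2.connectedComponentsWithStats(m_)
    for i in range(1,k):
        if s_[i,4]>80: print(n,s_[i],(atz(c,*ce[i],z)-np.r_[p[:2],0]))
```

```text
t63.9 tcp [499.  160.8 338.2] yaw 85.7 f [ 0.9  0.5 -0.9] w 0.0695 g 0.0 q [-1.28  0.06  0.93  1.59 -0.05  1.52  1.16]
red [478  36  54  25 884] [-0.1139  0.1264  0.106 ]
red [ 359  176   41   41 1077] [0.008  0.0097 0.106 ]
blue [ 296  193   50   53 2051] [ 0.0142 -0.0468  0.158 ]
blue [245 394  15  11 131] [ 0.1879 -0.1259  0.158 ]
orange [297 133  13  34 411] [-0.0381 -0.0609  0.06  ]
orange [ 124  314   33   70 1057] [ 0.1819 -0.2827  0.06  ]
orange [ 485  314   33   70 1030] [0.2145 0.1614 0.06  ]
orange [ 240  396  400   28 7695] [0.3017 0.1045 0.06  ]
```

View pics/c12.png

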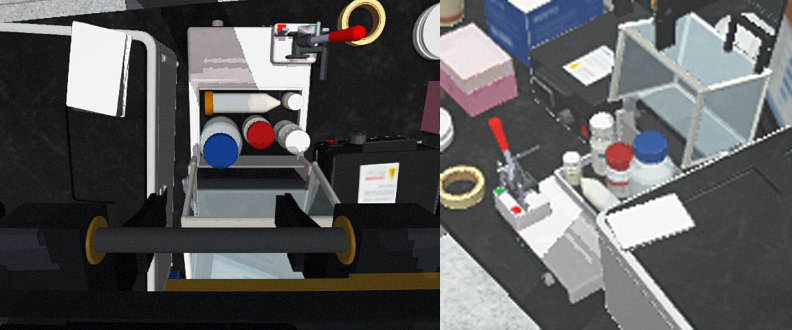

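All five items are packed: tube and vial along the front, and blue, red and white upright behind. Now regrip the hood handle.

drive_tool(series=[[[0,0,2],-10],[[1.9,-0.2,0],-10],[[1.9,-0.2,0],-10],[[1.9,-0.2,0],-10],[[2,-0.2,0],-10],[[2,-0.2,0],-10],[[2,-0.2,0],-10],[[2,-0.2,0],-10],[[1.8,-0.2,0],-10],[[0,0,0],0]], hand=0.54)

```text
time: 65.35
ee_pos: [0.6535, 0.1441, 0.3526]
eef_rot: [0.733, 0.68, -0.002, -0.001]
ft_force: [-1.2, -0.5, -0.4]
width: 0.0405
grip_force: 0.0
```

Run:
```python
from m import *
st(); s=r.read_state(); print((w(p,(.1724,-.048,.2557))-s['ee_pos'])*100)
k=np.arange(21); f=.2906+.09*k[::-1]; X=np.c_[.077-.192*np.cos(f),0*f-.048,.1+.192*np.sin(f)]
Wd=np.array([w(p,x) for x in X])*100
print((np.diff(Wd,axis=0)).round(2).tolist()); print(Wd[[0,10,20]])
```

```text
t65.3 tcp [653.5 144.1 352.6] yaw -4.3 f [-1.2 -0.5 -0.4] w 0.0405 g 0.0 q [-0.92  0.61  1.13  1.15 -0.54  1.69 -0.02]
[ 0.0776  0.3114 -9.6932]
[[-1.53, 0.11, 0.79], [-1.6, 0.12, 0.65], [-1.65, 0.12, 0.5], [-1.69, 0.12, 0.35], [-1.71, 0.12, 0.2], [-1.72, 0.13, 0.04], [-1.72, 0.12, -0.11], [-1.7, 0.12, -0.27], [-1.67, 0.12, -0.42], [-1.63, 0.12, -0.57], [-1.57, 0.11, -0.71], [-1.5, 0.11, -0.85], [-1.42, 0.1, -0.98], [-1.32, 0.1, -1.11], [-1.22, 0.09, -1.22], [-1.1, 0.08, -1.33], [-0.98, 0.07, -1.42], [-0.85, 0.06, -1.5], [-0.71, 0.05, -1.57], [-0.57, 0.04, -1.63]]
[[65.4239 14.724  26.664 ]
 [48.8056 15.931  27.829 ]
 [37.5654 16.7473 15.5013]]
```

Descend onto the bar, grip.

drive_tool(series=[[[0.1,0.2,-2],0],[[0,0,-2.5],0],[[0,0,-2.5],0],[[0,0,-1.7],0],[[0,0,-1],0],[[0,0,0],0],[[0,0,0],0],[[0,0,0],0],[[0,0,0],0],[[0,0,0],0]])

```text
time: 66.6
ee_pos: [0.6542, 0.147, 0.2579]
eef_rot: [0.733, 0.681, -0.0, -0.001]
ft_force: [-0.4, -0.4, 0.0]
width: 0.0405
grip_force: 0.0
```

drive_tool(series=[[[0,0,0],0],[[0,0,0],0],[[0,0,0],0],[[0,0,0],0],[[0,0,0],0],[[0,0,0],0],[[0,0,0],0],[[0,0,0],0],[[0,0,0],0],[[0,0,0],0]], hand=1, newtons=10)

```text
time: 67.85
ee_pos: [0.6544, 0.147, 0.258]
eef_rot: [0.733, 0.681, 0.0, -0.001]
ft_force: [4.6, 0.2, 3.3]
width: 0.0116
grip_force: 10.0
```

drive_tool(series=[[[-1.53,0.11,0.79],0],[[-1.6,0.12,0.65],0],[[-1.65,0.12,0.5],0],[[-1.69,0.12,0.35],0],[[-1.71,0.12,0.2],0],[[-1.72,0.13,0.04],0],[[-1.72,0.12,-0.11],0],[[-1.7,0.12,-0.27],0],[[-1.67,0.12,-0.42],0],[[-1.63,0.12,-0.57],0]])

```text
time: 69.1
ee_pos: [0.4868, 0.1594, 0.2685]
eef_rot: [0.732, 0.681, -0.001, -0.001]
ft_force: [0.2, 0.5, 3.9]
width: 0.0114
grip_force: 10.0
```

Run:
```python
from m import *
st()
```

```text
t69.1 tcp [486.8 159.4 268.5] yaw -4.2 f [0.2 0.5 3.9] w 0.0114 g 10.0 q [-1.61  0.1   1.31  1.74 -0.1   1.38 -0.36]
```

drive_tool(series=[[[-0.79,0.06,-0.35],0],[[-0.78,0.05,-0.36],0],[[-0.75,0.06,-0.42],0],[[-0.75,0.05,-0.43],0],[[0,0,0],0],[[0,0,0],0],[[0,0,0],0],[[0,0,0],0],[[0,0,0],0],[[0,0,0],0]])

```text
time: 70.35
ee_pos: [0.4573, 0.1614, 0.2538]
eef_rot: [0.733, 0.681, -0.0, -0.001]
ft_force: [-0.6, 4.2, 0.7]
width: 0.0118
grip_force: 10.0
```

Run:
```python
from m import *
st(); print(r.read_state()['joint_positions'][2])
```

```text
t70.3 tcp [457.3 161.4 253.8] yaw -4.2 f [-0.6  4.2  0.7] w 0.0118 g 10.0 q [-1.7  -0.12  1.22  1.83  0.12  1.36 -0.58]
1.2151423821600889
```

drive_tool(series=[[[-0.72,0.05,-0.47],0],[[-0.7,0.05,-0.51],0],[[-0.67,0.05,-0.54],0],[[-0.65,0.05,-0.57],0],[[-0.62,0.05,-0.6],0],[[-0.6,0.04,-0.62],0],[[-0.57,0.04,-0.65],0],[[-0.53,0.04,-0.68],0],[[-0.5,0.04,-0.7],0],[[-0.48,0.03,-0.72],0]])

```text
time: 71.6
ee_pos: [0.3966, 0.1655, 0.1926]
eef_rot: [0.733, 0.681, -0.0, -0.001]
ft_force: [1.4, 1.5, -2.0]
width: 0.0114
grip_force: 10.0
```

Run:
```python
from m import *
st()
```

```text
t71.6 tcp [396.6 165.5 192.6] yaw -4.2 f [ 1.4  1.5 -2. ] w 0.0114 g 10.0 q [-1.62 -0.27  1.01  2.03  0.24  1.26 -0.78]
```

drive_tool(series=[[[-0.44,0.03,-0.74],0],[[-0.41,0.03,-0.76],0],[[-0.37,0.03,-0.78],0],[[-0.34,0.02,-0.79],0],[[-0.3,0.02,-0.81],0],[[-0.27,0.02,-0.82],0],[[-0.05,0,-0.2],0],[[0,0,0],0],[[0,0,0],0],[[0,0,0],0]])

```text
time: 72.85
ee_pos: [0.3772, 0.1676, 0.1453]
eef_rot: [0.733, 0.68, 0.002, -0.0]
ft_force: [8.6, -0.7, 8.3]
width: 0.0117
grip_force: 10.0
```

drive_tool(series=[[[0,0,0],0],[[0,0,0],0],[[0,0,0],0],[[0,0,0],0],[[0,0,2],0],[[0,0,3],0],[[0,0,3],0],[[0,0,3],0],[[0,0,0],0],[[0,0,0],0]], hand=0.54)

```text
time: 74.1
ee_pos: [0.3748, 0.1669, 0.2534]
eef_rot: [0.733, 0.681, -0.001, -0.001]
ft_force: [-0.4, -0.5, 0.8]
width: 0.0397
grip_force: 0.0
```

Run:
```python
from m import *
st(); c=snap('top','t13.png'); d=snap('wrist','w13.png'); snap('scene','s13.png')
A=cv2.imread('pics/t0.png' if 0 else 'pics/top0.png').astype(int); B=cv2.imread('pics/t13.png').astype(int)
print('hood-area diff scene',np.abs(cv2.imread('pics/scene0.png').astype(int)-cv2.imread('pics/s13.png').astype(int))[185:260,255:330].mean())
s=r.read_state(); t=w(p,(-.117,.062+.0800*np.sin(.5),.134)); print(t,(t-s['ee_pos'])*100)
im=cv2.cvtColor(cv2.imread('pics/w13.png'),cv2.COLOR_BGR2HSV)
m_=cv2.inRange(im,(0,180,60),(6,255,255)); k,l,s_,ce=cv2.connectedComponentsWithStats(m_)
for i in range(1,k):
    if s_[i,4]>60: print(s_[i],ce[i])
for q in(56,77,99): print(q,proj(d,w(p,(-.117,.062+q*np.sin(.5)/1e3,.075+q*np.cos(.5)/1e3))))
```

```text
t74.1 tcp [374.8 166.9 253.4] yaw -4.2 f [-0.4 -0.5  0.8] w 0.0397 g 0.0 q [-1.57 -0.38  0.85  1.98  0.28  1.42 -0.87]
hood-area diff scene 21.949866666666665
[0.3764 0.3162 0.134 ] [  0.1705  14.9324 -11.9283]
[297   0  24  28 489] [308.7873  12.2045]
[281  99  12  15 156] [285.9487 105.7179]
56 [307.8279  22.2314]
77 [306.6393  -3.925 ]
99 [305.1612 -36.4737]
```

drive_tool(series=[[[0.1,3.8,0],0],[[0.1,3.8,0],0],[[0.1,3.8,0],0],[[0,3.7,0],0],[[0,0,0],0],[[0,0,-3],0],[[0,0,-3],0],[[0,0,-3],0],[[0,0,-2],0],[[0,0,-0.9],0]], hand=0.54)

```text
time: 75.5
ee_pos: [0.3777, 0.3168, 0.134]
eef_rot: [0.733, 0.68, -0.001, -0.001]
ft_force: [0.2, -0.1, 0.4]
width: 0.0402
grip_force: 0.0
```

drive_tool(series=[[[0,0,0],0],[[0,0,0],0],[[0,0,0],0],[[0,0,0],0],[[0,0,0],0],[[0,0,0],0],[[0,0,0],0],[[0,0,0],0],[[0,0,0],0],[[0,0,0],0]], hand=1, newtons=30)

```text
time: 76.75
ee_pos: [0.3784, 0.3185, 0.1355]
eef_rot: [0.733, 0.681, 0.0, -0.001]
ft_force: [0.3, 0.4, 6.3]
width: 0.0139
grip_force: 29.6
```

Run:
```python
from m import *
st()
```

```text
t76.8 tcp [378.4 318.5 135.5] yaw -4.2 f [0.3 0.4 6.3] w 0.0139 g 29.6 q [-1.68  0.17  0.98  1.96 -0.16  1.09 -0.71]
```

drive_tool(series=[[[0.01,0.13,0.24],0],[[0.01,0.13,0.24],0],[[0.01,0.13,0.24],0],[[0.01,0.13,0.24],0],[[0,0,0],0],[[0,0,0],0],[[0,0,0],0],[[0,0,0],0],[[0,0,0],0],[[0,0,0],0]])

```text
time: 78.0
ee_pos: [0.3784, 0.3233, 0.1447]
eef_rot: [0.733, 0.681, -0.0, -0.001]
ft_force: [2.3, -3.7, -5.4]
width: 0.014
grip_force: 30.1
```

drive_tool(series=[[[-0.09,-1.23,0.56],0],[[-0.09,-1.3,0.37],0],[[-0.1,-1.34,0.17],0],[[-0.1,-1.35,-0.03],0],[[-0.1,-1.33,-0.23],0],[[-0.09,-1.28,-0.43],0],[[-0.08,-1.05,-0.52],0],[[0,0,0],0],[[0,0,0],0],[[0,0,0],0]])

```text
time: 79.25
ee_pos: [0.372, 0.2348, 0.1437]
eef_rot: [0.733, 0.681, -0.0, -0.001]
ft_force: [2.0, 2.9, -4.9]
width: 0.0142
grip_force: 30.1
```

drive_tool(series=[[[0,0.15,-0.3],0],[[0,0.15,-0.3],0],[[0,0.15,-0.3],0],[[0,0,0],0],[[0,0,0],0],[[0,0,0],0],[[0,0,0],0],[[0,0,0],0],[[0,0,0],0],[[0,0,0],0]])

```text
time: 80.5
ee_pos: [0.3728, 0.2378, 0.1354]
eef_rot: [0.733, 0.68, -0.001, -0.0]
ft_force: [-2.1, -7.8, 18.0]
width: 0.0138
grip_force: 29.1
```

drive_tool(series=[[[0,0,0],0],[[0,0,0],0],[[0,0,0],0],[[0,0,0],0],[[0,0,1],0],[[0,0,2],0],[[0,0,3],0],[[0,0,3],0],[[0,0,2.5],0],[[0,0,0],0]], hand=0.54)

```text
time: 81.75
ee_pos: [0.3728, 0.2396, 0.2516]
eef_rot: [0.733, 0.68, 0.002, -0.001]
ft_force: [0.1, 0.1, -0.8]
width: 0.0399
grip_force: 0.0
```

Run:
```python
from m import *
st(); d=snap('wrist','w14.png'); snap('scene','s14.png'); snap('top','t14.png')
for f in('w1.png','w14.png'):
    im=cv2.cvtColor(cv2.imread('pics/'+f),cv2.COLOR_BGR2HSV); dd=load(f)
    m_=cv2.inRange(im,(0,180,60),(6,255,255)); k,l,s_,ce=cv2.connectedComponentsWithStats(m_)
    print(f,[(s_[i].tolist(),ce[i].round(1).tolist()) for i in range(1,k) if s_[i,4]>150], [proj(dd,w(p,(-.117,.062-q*np.sin(a)/1e3,.075+q*np.cos(a)/1e3))).round(1).tolist() for q,a in ((56,.5),(99,.5),(111,.5),(99,.35))])
# hood top corners in scene & mean scene diff at hood edges
A=cv2.imread('pics/w14.png'); 
from cv2 import phaseCorrelate
for f in ('s','t'):
    a=cv2.imread('pics/'+{'s':'scene0','t':'top0'}[f]+'.png',0).astype(np.float32); b=cv2.imread('pics/%s14.png'%f,0).astype(np.float32)
    y0,y1,x0,x1=(178,288,225,335) if f=='s' else (205,280,250,320)
    print(f,np.abs(a-b)[y0:y1,x0:x1].mean())
W=np.abs(cv2.imread('pics/scene0.png',0).astype(int)-cv2.imread('pics/s14.png',0).astype(int))
sc=S
for n in('RL','RR','FR','FL','K'): 
    u,v=proj(S,w(p,P[n])).round().astype(int); print(n,u,v,W[v-4:v+5,u-4:u+5].mean().round(1))
```

```text
t81.8 tcp [372.8 239.6 251.6] yaw -4.3 f [ 0.1  0.1 -0.8] w 0.0399 g 0.0 q [-1.68 -0.24  0.89  1.92  0.18  1.37 -0.91]
w1.png [([490, 60, 14, 19, 165], [496.3, 68.6]), ([310, 208, 25, 54, 926], [321.6, 236.6])] [[320.3, 212.2], [320.5, 257.3], [320.5, 271.9], [320.4, 239.4]]
w14.png [([309, 213, 24, 54, 914], [320.2, 241.5])] [[319.1, 217.3], [318.9, 262.1], [318.9, 276.6], [318.8, 244.6]]
s 17.377604
t 38.506287
RL 290 181 0.8
RR 326 212 1.2
FR 289 231 23.5
FL 255 197 15.5
K 250 225 15.9
```

Run:
```python
from m import *
for f in('s12.png','s14.png'):
    im=cv2.cvtColor(cv2.imread('pics/'+f),cv2.COLOR_BGR2HSV)
    for n,lo,hi in(('red',0,8),('blue',100,120)):
        m_=cv2.inRange(im,(lo,90,60),(hi,255,255)); m_[:, :225]=0; m_[:,360:]=0; m_[:150]=0; m_[300:]=0
        k,l,s_,ce=cv2.connectedComponentsWithStats(m_); print(f,n,[(s_[i,:].tolist(),ce[i].round(1).tolist()) for i in range(1,k) if s_[i,4]>25])
```

```text
s12.png red [([232, 203, 9, 15, 78], [236.2, 210.0]), ([285, 215, 13, 13, 124], [291.0, 220.4])]
s12.png blue [([230, 150, 54, 31, 817], [253.5, 159.8]), ([298, 209, 16, 15, 192], [305.3, 216.3])]
s14.png red [([247, 221, 7, 9, 45], [250.1, 224.7])]
s14.png blue [([277, 150, 7, 8, 30], [281.2, 152.5])]
```

Run:
```python
from m import *
im=cv2.cvtColor(cv2.imread('pics/s14.png'),cv2.COLOR_BGR2HSV); b=cv2.imread('pics/s14.png')
print(im[220,284:298].tolist(), im[216,298:313:2].tolist())
for n,lo,hi in(('red',0,10),('blue',100,120)):
    m_=cv2.inRange(im,(lo,45,60),(hi,255,255)); m_[:, :265]=0; m_[:,340:]=0; m_[:185]=0; m_[260:]=0
    k,l,s_,ce=cv2.connectedComponentsWithStats(m_); print(n,[(s_[i,:].tolist(),ce[i].round(1).tolist()) for i in range(1,k) if s_[i,4]>15])
```

```text
[[101, 56, 206], [175, 30, 201], [177, 53, 208], [178, 51, 209], [179, 49, 207], [179, 49, 207], [178, 49, 207], [178, 47, 206], [178, 46, 205], [179, 48, 208], [178, 49, 207], [179, 49, 207], [178, 53, 208], [0, 38, 207]] [[101, 63, 220], [104, 79, 216], [103, 79, 215], [104, 79, 215], [104, 79, 215], [103, 79, 215], [104, 82, 214], [102, 74, 218]]
red []
blue [([298, 209, 16, 14, 155], [304.7, 214.9])]
```

The caps are unmoved under the shut hood: red still spans 285–297 on row 220, and blue is at (305,215). The toggle matches its original locked pose, and the robot is clear. Handing in.

```bash
python3 -c "
from bench import r
print(r.close_job())"
```

```text
the job is handed in; nothing more can be done
None
```

I packed all five items, shut the hood and locked the toggle, and handed the job in at about 82 s; no verdict came back, but the last camera checks showed the load in place and the toggle in its locked pose.

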